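# Reload and lock the drilling jig

### The job

Reload the drilling jig on the workbench: move every drilled piece that is still in it into the wooden tray, and lay every plain blank from the bench into a bay of its own. Then lower the bush plate by its handle gently over the two locating pins until it lies flush on the rails, without letting it drop, and finally push both lock pins fully home through the plate into the jig. Leave the glue bottle, mug and mallet where they stand.

Things in the scene. Friction and masses are not known exactly. Their poses are not given: they have to be found in the camera images.
- jig: Drilling jig, fixed: wooden board 160 (x) x 200 (y) mm. Origin: centre of its underside, on the bench; z up. Rails 30 mm thick along y at x = -65 and +65 mm, tops 49 mm above the bench. Between them (100 mm clear) three bays, each 40 mm wide, floor 12 mm above the bench, parted by lands 19 mm high. Steel locating pins, 12 mm, tapered, stand 32 mm out of the rails; the other two rail ends have lock holes.
- locpin0 (a point): Tip of the locating pin at jig (-65,-85) mm, 81 mm above the bench.
- locpin1 (a point): Tip of the locating pin at jig (+65,+85) mm, 81 mm above the bench.
- lock0 (a point): Mouth centre of the lock hole at jig (-65,+85) mm, in the rail's top face, 49 mm above the bench; hole 16 mm wide, 35 mm deep.
- lock1 (a point): Mouth centre of the lock hole at jig (+65,-85) mm, in the rail's top face, 49 mm above the bench; hole 16 mm wide, 35 mm deep.
- plate: Bush plate, loose, flat on the bench at first: plywood 160 (x) x 200 (y) x 12 mm, 0.25-0.5 kg, a 16 mm hole in each corner at (+-65,+-85) mm. Origin: centre of its underside; z up. A dark handle bar on top: 24 mm thick (x), 100 mm long (y), 36 mm high, its top 48 mm above the underside. The same when turned half round. Seated on the rails, its underside is 49 mm above the bench.
- tray: Open wooden tray for drilled pieces, fixed, 170 (x) x 200 (y) x 30 mm high outside, walls 6 mm, floor 5 mm. Origin: centre of its underside; z up.
- rack: Dark wooden block, fixed, 45 (x) x 130 (y) x 50 mm high, with two vertical holes 72 mm apart along y, in which the lock pins stand at the start. Origin: centre of its underside; z up.
- glue: Bystander: white glue bottle, 60 mm diameter, 130 mm high. Origin: centre of its underside.
- mug: Bystander: white mug, 76 mm diameter, 75 mm high, with a handle. Origin: centre of its underside.
- mallet: Bystander: wooden mallet lying down, head 60 x 120 x 70 mm with a handle 200 mm long towards its +x. Origin: centre of the head's underside.
- blank0: Plain wooden blank without holes, square bar 90 (x) x 34 x 34 mm, 75 g, lying on the bench at the start. Origin: its centre; x along its length. May be absent.
- blank1: Plain wooden blank without holes, square bar 90 (x) x 34 x 34 mm, 75 g, lying on the bench at the start. Origin: its centre; x along its length. May be absent.
- blank2: Plain wooden blank without holes, square bar 90 (x) x 34 x 34 mm, 75 g, lying on the bench at the start. Origin: its centre; x along its length. May be absent.
- drilled0: Drilled wooden piece, the same square bar 90 (x) x 34 x 34 mm but with two 14 mm holes from top to bottom, 70 g; at the start it lies in the jig in bay0. Origin: its centre; x along its length. May be absent.
- bay0 (a point): Centre of the floor of the bay at jig y = -62 mm, 12 mm above the bench; a piece in it lies along the jig's x.
- drilled1: Drilled wooden piece, the same square bar 90 (x) x 34 x 34 mm but with two 14 mm holes from top to bottom, 70 g; at the start it lies in the jig in bay1. Origin: its centre; x along its length. May be absent.
- bay1 (a point): Centre of the floor of the bay at jig y = 0 mm, 12 mm above the bench; a piece in it lies along the jig's x.
- drilled2: Drilled wooden piece, the same square bar 90 (x) x 34 x 34 mm but with two 14 mm holes from top to bottom, 70 g; at the start it lies in the jig in bay2. Origin: its centre; x along its length. May be absent.
- bay2 (a point): Centre of the floor of the bay at jig y = +62 mm, 12 mm above the bench; a piece in it lies along the jig's x.
- lockpin0: Lock pin: wooden square head 26 x 26 x 38 mm high on a steel shaft 12 mm thick and 42 mm long with tapered foot; 60 g. Origin: centre of the head's underside, where the shaft begins; z up. Stands upright in the rack at first, head resting on it. Fully home, the head rests on the plate, 61 mm above the bench. Both pins are alike; either fits either lock hole.
- lockpin1: Lock pin: wooden square head 26 x 26 x 38 mm high on a steel shaft 12 mm thick and 42 mm long with tapered foot; 60 g. Origin: centre of the head's underside, where the shaft begins; z up. Stands upright in the rack at first, head resting on it. Fully home, the head rests on the plate, 61 mm above the bench. Both pins are alike; either fits either lock hole.
Not all that is in view belongs to the job. What is shaped like the lockpin0 but black or turquoise is not meant.

How it is judged (in metres and radians):
On the way, in this order (a step that is already met when the one before it is completed fails the run):
1. every drilled piece lies in the tray and every blank lies flat in a bay (x of drilled0 in the frame of tray between -0.08 and 0.08 m and y of drilled0 in the frame of tray between -0.095 and 0.095 m and z of drilled0 in the frame of tray between 0.015 and 0.062 m and x of drilled1 in the frame of tray between -0.08 and 0.08 m and y of drilled1 in the frame of tray between -0.095 and 0.095 m and z of drilled1 in the frame of tray between 0.015 and 0.062 m and x of drilled2 in the frame of tray between -0.08 and 0.08 m and y of drilled2 in the frame of tray between -0.095 and 0.095 m and z of drilled2 in the frame of tray between 0.015 and 0.062 m and z of blank0 in the frame of jig between 0.025 and 0.0325 m and angle between the x axis of each of blank0, blank1, blank2 and the x axis of jig, either way round below 0.15 rad and (horizontal distance between blank0 and bay0 below 0.01 m or horizontal distance between blank0 and bay1 below 0.01 m or horizontal distance between blank0 and bay2 below 0.01 m) and z of blank1 in the frame of jig between 0.025 and 0.0325 m and (horizontal distance between blank1 and bay0 below 0.01 m or horizontal distance between blank1 and bay1 below 0.01 m or horizontal distance between blank1 and bay2 below 0.01 m) and z of blank2 in the frame of jig between 0.025 and 0.0325 m and (horizontal distance between blank2 and bay0 below 0.01 m or horizontal distance between blank2 and bay1 below 0.01 m or horizontal distance between blank2 and bay2 below 0.01 m)), for 0.2 s.
2. the plate lies flush on the rails over both locating pins (z of plate in the frame of jig between 0.045 and 0.0515 m and horizontal distance between plate and jig below 0.006 m and angle between the x axis of plate and the x axis of jig, either way round below 0.06 rad and angle between plate's own z axis and vertical below 0.03 rad), for 0.2 s.
3. both lock pins are fully home through plate and jig (z of lockpin0 in the frame of jig between 0.057 and 0.064 m and angle between each of lockpin0, lockpin1's own z axis and vertical below 0.12 rad and (horizontal distance between lockpin0 and lock0 below 0.006 m or horizontal distance between lockpin0 and lock1 below 0.006 m) and z of lockpin1 in the frame of jig between 0.057 and 0.064 m and (horizontal distance between lockpin1 and lock0 below 0.006 m or horizontal distance between lockpin1 and lock1 below 0.006 m)), for 0.2 s.
At the end, for the whole second after the job is handed in: Drilled pieces in the tray; blanks flat on bay floors (10 mm, 0.15 rad, 3.5 mm high at most); plate flush on the rails (2.5 mm) over both locating pins; both lock pins in the lock holes, heads within 3 mm of the plate; all at rest (all of step 1 and all of step 2 and all of step 3 and linear speed of each of blank0, blank1, blank2, drilled0, drilled1, drilled2, lockpin0, lockpin1, plate below 0.03 m/s); the robot touches nothing.
It fails at once if the plate is dropped onto the jig (faster than 0.6 m/s just above it) (horizontal distance between plate and jig below 0.02 m and z of plate in the frame of jig below 0.085 m and linear speed of plate above 0.6 m/s).
It fails at once if the glue is knocked away from its place (distance of glue from where it was at the start of the episode above 0.04 m or angle between glue's own z axis and vertical above 0.5 rad).
It fails at once if the mug is knocked away from its place (distance of mug from where it was at the start of the episode above 0.04 m or angle between mug's own z axis and vertical above 0.5 rad).
It fails at once if the mallet is knocked away from its place (distance of mallet from where it was at the start of the episode above 0.04 m or angle between mallet's own z axis and vertical above 0.5 rad).
Of drilled0, drilled1, drilled2 only 1 to 2 are there at a start; the rules pass over those that are not, and their reading is None.
Of blank0, blank1, blank2 only 2 to 3 are there at a start; the rules pass over those that are not, and their reading is None.
At some moment in a run one of blank0, blank1, blank2, plate may be knocked a few centimetres aside while the robot is not near it.
It also fails if it takes over 210 s, if anything falls off the work surface, if the arm or the gripper's body presses on something with over 40 N, if the wrist force passes 120 N, or if a joint passes its speed limit or range.

### The arm

A 6-joint arm with a two-finger parallel gripper is mounted at the origin on the work surface. World frame = base frame: x ahead of the robot, y to its left, z up, the work surface at z = 0. Lengths are in mm, angles in rad, forces in N, time in s.
With the tool pointing down it reaches from about 275 to 1000 mm from the base axis. Payload 8.4 kg.
Tool frame: the origin (TCP) lies between the finger pads; the fingertips stand 8 mm ahead of it and the grasp point (between the pads) lies 11 mm behind it (tcp_to_tips is the distance from the TCP to the fingertips, in mm); z points along the fingers, y is the line along which they close (so a half turn about z gives the same grasp; the last joint's range is limited). The gripper opens to 85 mm and grips with 20 to 120 N. Pads are 22 mm wide; open, the fingers measure 114 mm over their backs; the gripper's body (76 mm by 85 mm) begins 54 mm behind the grasp point. The pads swing forward as they close: fully open they stand 13 mm farther back than shut.
Start: joints at [1.156, 0.353, 1.633, -0, 1.155, -0.002], TCP at [250.734, 572.504, 239.281] pointing down, gripper open.
Joint ranges: [-2.63, 2.63], [-0.92, 2.1], [0.06, 2.66], [-1.3, 4.44], [0, 2.69], [-3.02, 3.02]. Speed limits (rad/s): [2.22, 2.22, 2.79, 3.14, 3.14, 3.14].

### API

Orientations are given as [roll, pitch, yaw] about the fixed x, y, z axes, in that order (R = Rz(yaw) Ry(pitch) Rx(roll)).
In Python, from rig import * gives the robot as it stands.
- The arm moves only by the tool step_arm, never from a script. Its argument "motion" is a list of rows, each an object with "claw": the finger opening in mm, from 0 to 85.4; "delta_pos": the shift along the tool's x, y, z in mm, a list of three; "turn": the turn about the tool's z in rad. In form: [{"claw": claw, "delta_pos": [dx, dy, dz], "turn": turn}, ...]. A call has 1 to 8 rows; each row shifts and turns the commanded pose from where the row before left it, along the tool's axes as they then stand; what a row does not reach is not made up. A row lasts 1/12 s, in which the tool goes at most 41.7 mm and 7.16 degrees, less where a joint would pass 70% of its speed; a pose out of reach is approached as far as the arm can. A call is refused whole if a number of a shift passes 41.7 or a number of a turn 0.125, either way. A call with a gripper value outside its range is refused whole. The fingers move at their own pace and stop on an object; "force" is the grip in N (left out, the last holds). Time passes only in rows, so rows that do not move let the fingers close. It gives the time, the measured TCP pose, the force, the opening and the grip force at its end, in the units of the state.
- sense(): the state, without advancing time (a new reading comes with each control period).
- grab_frame(name): name is "side" or "top" or "wrist"; returns a dict with "img" (480x640x3 uint8, red, green, blue), "vertical_fov" (degrees; the focal length in pixels is half the picture's height over the tangent of half this angle, whatever the lens; pixels are square), "cx", "cy" (the principal point, pixels), "R" (3x3) and "t" (3): a world point X has camera coordinates R X + t. Camera axes: x right, y down, z forward; pixel columns grow to the right and rows downward; lengths in mm; the calibration is good to about 2 mm. A picture is of the moment at which its call begins. There is no depth.
- sign_off(): hands the job in; it is judged then, once.
The state is a dict: "clock": time; "qpos": joint angles; "qvel": joint speeds; "joint_efforts": joint torques, N m; "eef_pos": TCP position; "tcp_rot": TCP orientation; "contact_force": force on the tool from outside, world axes, zero at the start; "wrist_torque": the same for the moment, N m; "opening": opening from 0.0 (shut) to 1.0 (fully open); "grasp_force": force on a finger pad.
Only numpy, scipy, OpenCV 4.12 (cv2) and the standard library are available. Lean on these libraries where they do the work, as an engineer would, in place of code of your own. Each camera call takes 0.05 s, during which the arm holds its last target. There are 200 camera calls.

## Working session

There is one attempt and no reset: what is moved stays moved. The work goes in short steps, Python scripts to look and compute and a tool call to move; the robot and the scene stay as the last step left them, time stands still between calls to the robot, and variables do not carry over. Pictures are saved under pics/ and viewed, at most 14 in all, crops included, and the job is handed in when it is done.

Besides the shell and the picture viewer there is one more tool, called as name([rows], argument=value, ...), one row to a line, values as JSON. step_arm: Moves the arm, as the interface text tells. Its arguments: {"type":"object","properties":{"motion":{"type":"array","items":{"type":"object","properties":{"claw":{"type":"number"},"delta_pos":{"type":"array","items":{"type":"number"}},"turn":{"type":"number"}}}},"force":{"type":"number"}},"required":["motion"]}

```bash
mkdir -p pics; ls; python3 - <<'E'
from rig import *
import cv2
for n in ("top","side"):
    f=grab_frame(n); cv2.imwrite(f"pics/{n}0.png",f["img"][:,:,::-1]); print(n,f["vertical_fov"],f["cx"],f["cy"],f["R"],f["t"])
print(sense())
E
```

```text
pics
top 46.222467110303384 315.19306764205174 242.20563402862763 [[ 0.11517364 -0.99334026 -0.00318588]
 [-0.97281915 -0.11214452 -0.20259935]
 [ 0.20089282  0.02643339 -0.97925653]] [ -95.1481518   566.66616436 1310.73508698]
side 55.79244497416847 316.9750597330656 242.8921863382823 [[ 0.99146456 -0.13036188  0.00194893]
 [-0.06484387 -0.50602697 -0.86007673]
 [ 0.11310743  0.85260922 -0.51016098]] [-578.56830623   66.06672466 1109.65792625]
{'clock': 0.1, 'qpos': array([ 1.15559373e+00,  3.53574151e-01,  1.63406320e+00, -2.63695064e-05,
        1.15516845e+00, -2.42005567e-03]), 'qvel': array([-0.00039772, -0.00249841, -0.00272858, -0.00085273,  0.00123663,
        0.00020856]), 'joint_efforts': array([ 1.11102345e-03, -6.06352901e+01, -3.42817104e+01, -1.80550308e-05,
        4.02762846e-03,  3.64388984e-05]), 'eef_pos': array([250.57883235, 572.12283951, 238.63822505]), 'tcp_rot': array([-3.14037945e+00,  2.11755936e-05,  2.72882079e+00]), 'contact_force': array([-0.01045784,  0.60917028,  0.43849967]), 'wrist_torque': array([-0.01034979,  0.00949704, -0.04884482]), 'grasp_force': 0.0, 'opening': 0.9960999770959436}
```

View pics/top0.png

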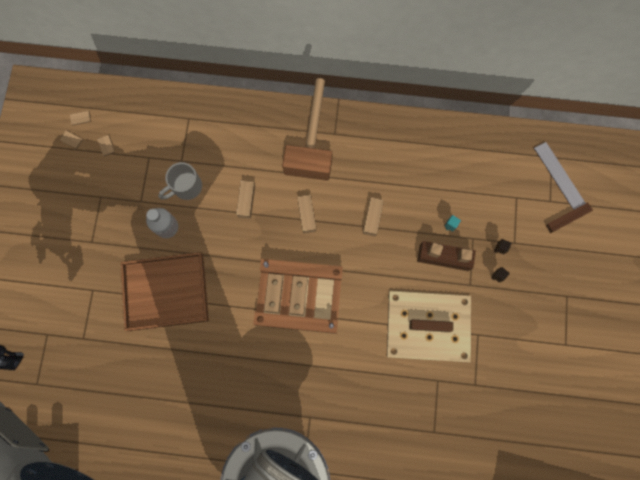

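View pics/side0.png

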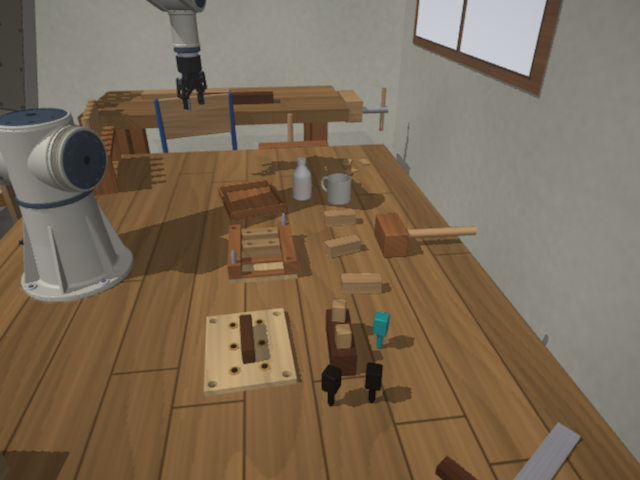

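Two pieces with holes are in the jig, at (274,295) and (300,295), and the right bay (325,297) looks empty. Blanks are at (246,198), (307,212) and (373,215). The plate is at (430,326) and the tray at (165,291). Lookalikes:
- **Lock pins:** pale heads in the rack at (437,250) and (467,255). Rejected are turquoise (453,222) and black (503,246), (500,274).
- **Blanks:** offcuts at (80,118), (70,139) and (105,145) are too small, so rejected.

Next, a close crop and the first measurements.

```bash
cat > h.py <<'E'
from rig import *
import cv2, numpy as np
def K(f):
    F=240/np.tan(np.radians(f["vertical_fov"])/2); return F
def ray(f,u,v,z):
    d=f["R"].T@np.array([(u-f["cx"])/K(f),(v-f["cy"])/K(f),1]); c=-f["R"].T@f["t"]
    return (c+d*(z-c[2])/d[2])
def proj(f,X):
    c=f["R"]@np.array(X,float)+f["t"]; return np.array([f["cx"]+K(f)*c[0]/c[2],f["cy"]+K(f)*c[1]/c[2]])
def save(f,name,box=None,s=1):
    im=f["img"][:,:,::-1]
    if box: im=im[box[1]:box[3],box[0]:box[2]]
    cv2.imwrite("pics/"+name,cv2.resize(im,None,fx=s,fy=s,interpolation=cv2.INTER_CUBIC))
E
python3 - <<'E'
from h import *
f=grab_frame("top"); save(f,"crop1.png",(230,180,480,365),3)
hsv=cv2.cvtColor(f["img"],cv2.COLOR_RGB2HSV)
for p in [(246,198),(307,212),(373,215),(437,250),(467,250),(395,340),(325,297),(290,180),(270,100),(164,290),(300,330),(298,279)]: print(p,hsv[p[1],p[0]], np.round(ray(f,*p,0)))
E
```

```text
(246, 198) [ 16 104 167] [681. 163.   0.]
(307, 212) [ 16 105 168] [662.   2.   0.]
(373, 215) [ 16 103 166] [ 673. -167.    0.]
(437, 250) [ 16 102 168] [ 601. -336.    0.]
(467, 250) [ 16 105 141] [ 610. -412.    0.]
(395, 340) [ 18  86 190] [ 365. -250.    0.]
(325, 297) [ 20  84 195] [450. -68.   0.]
(290, 180) [ 15 122 142] [742.  56.   0.]
(270, 100) [ 16 119 120] [958. 137.   0.]
(164, 290) [ 12 145  97] [421. 333.   0.]
(300, 330) [ 15 122 128] [362. -16.   0.]
(298, 279) [ 15 108 153] [487.   4.   0.]
```

View pics/crop1.png

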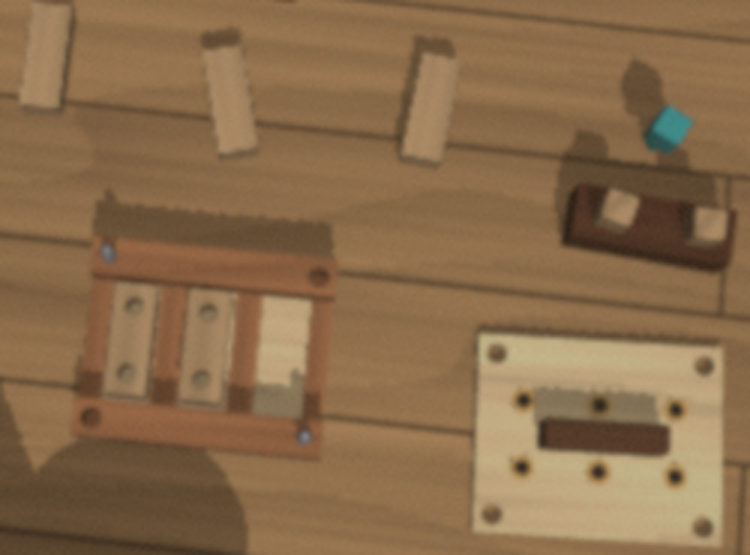

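The crop shows the empty bay0 on the right. The jig lock holes are at crop (91,417) and (318,276), the plate holes at (497,352), (705,366), (491,513) and (703,527), and the pale pin heads in the dark rack at (620,210) and (711,224). Blanks have no holes. Now the coarse positions.

```bash
python3 - <<'E'
from h import *
f=grab_frame("top")
C=lambda u,v,z:ray(f,230+u/3,180+v/3,z)
def two(n,a,b,z):
    A,B=C(*a,z),C(*b,z); d=B-A; print(n,np.round((A+B)/2,1),"len",round(np.hypot(*d[:2]),1),"ang",round(np.degrees(np.arctan2(d[1],d[0])),1))
two("jig lock",(91,417),(318,276),49)   # 214 mm, nominal ang atan2(-170,130)=-52.6
two("jig pin",(108,250),(305,433),75)
two("plate d1",(491,513),(705,366),12); two("plate d2",(703,527),(497,352),12)
two("bA",(40,107),(53,3),34);two("bB",(236,150),(221,45),34);two("bC",(421,160),(438,52),34)
two("d2",(126,373),(134,304),46);two("d1",(200,378),(208,311),46)
two("heads",(618,206),(711,223),88)
print("tray",[np.round(ray(f,u,v,30)[:2]) for u,v in [(123,263),(203,254),(207,319),(128,328)]])
print("cam",-f["R"].T@f["t"])
w=grab_frame("wrist");print(w["vertical_fov"],-w["R"].T@w["t"],w["R"][2]); 
E
```

```text
jig lock [441.6  -4.3  49. ] len 213.5 ang -51.4
jig pin [443.1  -4.9  75. ] len 212.2 ang -126.2
plate d1 [ 407.1 -329.7   12. ] len 214.4 ang -49.9
plate d2 [ 407.4 -329.7   12. ] len 214.5 ang 55.5
bA [671.  158.6  34. ] len 91.0 ang 1.2
bB [651.9   2.5  34. ] len 91.4 ang 14.7
bC [ 663.8 -164.9   34. ] len 94.2 ang -3.2
d2 [441.   56.8  46. ] len 55.9 ang 0.9
d1 [443.1  -2.9  46. ] len 54.2 ang 0.2
heads [ 582.3 -353.6   88. ] len 74.0 ang -94.1
tray [array([473., 437.]), array([518., 244.]), array([361., 209.]), array([318., 395.])]
cam [ 298.90499568  -65.61316002 1398.04896111]
66.01661905881127 [178.72945414 603.18984633 374.06364118] [ 0.277691   -0.12316231 -0.95274275]
```

step_arm([
  {"claw": 60, "delta_pos": [0, 0, 0], "turn": -0.108},
  {"claw": 60, "delta_pos": [0, 0, 0], "turn": -0.108},
  {"claw": 60, "delta_pos": [0, 0, 0], "turn": -0.108},
  {"claw": 60, "delta_pos": [0, 0, 0], "turn": -0.109},
])

```text
clock: 0.58
eef_pos: [250.7, 572.4, 239.1]
tcp_rot: [-3.141, -0.0, -3.116]
contact_force: [0.8, 0.4, 0.0]
opening: 0.703
grasp_force: 0.0
```

step_arm([
  {"claw": 60, "delta_pos": [-14, -40, 3]},
  {"claw": 60, "delta_pos": [-14, -40, 3]},
  {"claw": 60, "delta_pos": [-14, -40, 3]},
  {"claw": 60, "delta_pos": [-14, -40, 3]},
  {"claw": 60, "delta_pos": [-14, -40, 3]},
  {"claw": 60, "delta_pos": [-14, -40, 3]},
  {"claw": 60, "delta_pos": [-14, -40, 3]},
])

```text
schema error: expected keys claw, delta_pos, turn
```

step_arm([
  {"claw": 60, "delta_pos": [-14, -40, 3]},
  {"claw": 60, "delta_pos": [-14, -40, 3]},
  {"claw": 60, "delta_pos": [-14, -40, 3]},
  {"claw": 60, "delta_pos": [-14, -40, 3]},
  {"claw": 60, "delta_pos": [-14, -40, 3]},
  {"claw": 60, "delta_pos": [-14, -40, 3]},
  {"claw": 60, "delta_pos": [0, 0, 0]},
])

```text
schema error: expected keys claw, delta_pos, turn
```

```bash
python3 - <<'E'
from h import *
f=grab_frame("wrist"); save(f,"w1.png"); s=sense(); print(s["clock"],s["eef_pos"],s["tcp_rot"],s["qpos"])
for X in [(441,57,46),(443,-3,46)]: print(proj(f,X))
E
```

```text
0.6333 [250.71107245 572.41615434 239.14664131] [-3.14134879e+00 -1.14053868e-04 -3.10835087e+00] [ 1.15557810e+00  3.53119655e-01  1.63353896e+00 -3.23531561e-06
  1.15520324e+00 -4.48458720e-01]
[-170.8792795   374.60082361]
[-227.40117885  375.06272307]
```

View pics/w1.png

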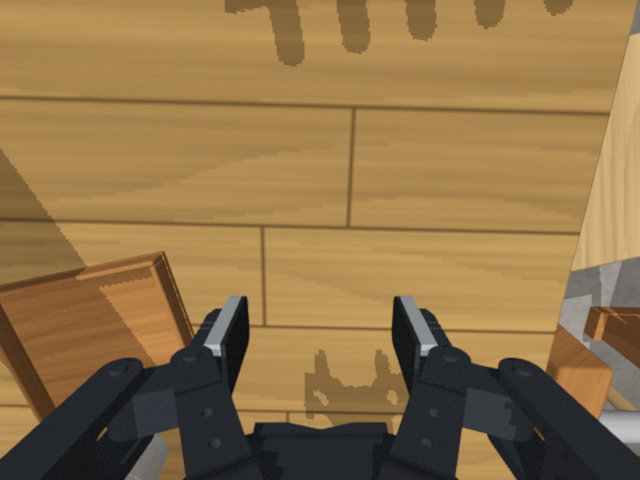

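The wrist view shows only bench and a tray corner at (163,255), because the moves were refused: every row needs a turn. Resending them.

step_arm([
  {"claw": 60, "delta_pos": [-14, -40, 3], "turn": 0},
  {"claw": 60, "delta_pos": [-14, -40, 3], "turn": 0},
  {"claw": 60, "delta_pos": [-14, -40, 3], "turn": 0},
  {"claw": 60, "delta_pos": [-14, -40, 3], "turn": 0},
  {"claw": 60, "delta_pos": [-14, -40, 3], "turn": 0},
  {"claw": 60, "delta_pos": [-14, -40, 3], "turn": 0},
  {"claw": 60, "delta_pos": [-14, -40, 3], "turn": 0},
])

```text
clock: 1.22
eef_pos: [352.6, 298.1, 218.7]
tcp_rot: [3.141, 0.0, -3.124]
contact_force: [1.3, 0.1, -0.3]
opening: 0.699
grasp_force: 0.0
```

step_arm([
  {"claw": 60, "delta_pos": [-14, -40, 3], "turn": 0},
  {"claw": 60, "delta_pos": [-14, -40, 3], "turn": 0},
  {"claw": 60, "delta_pos": [-14, -40, 3], "turn": 0},
  {"claw": 60, "delta_pos": [-14, -40, 3], "turn": 0},
  {"claw": 60, "delta_pos": [-14, -40, 3], "turn": 0},
  {"claw": 60, "delta_pos": [-14, -40, 3], "turn": 0},
  {"claw": 60, "delta_pos": [0, 0, 0], "turn": 0},
  {"claw": 60, "delta_pos": [0, 0, 0], "turn": 0},
])

```text
clock: 1.88
eef_pos: [439.9, 64.2, 201.0]
tcp_rot: [-3.142, -0.0, -3.129]
contact_force: [-0.4, 0.8, -0.7]
opening: 0.702
grasp_force: 0.0
```

```bash
python3 - <<'E'
from h import *
f=grab_frame("wrist"); save(f,"w2.png"); s=sense(); print(s["clock"],s["eef_pos"],s["tcp_rot"],s["qpos"])
for X in [(441,57,46),(443,-3,46)]: print(proj(f,X))
E
```

```text
1.9333 [439.4990057   65.56280884 200.9801075 ] [ 3.14130319e+00 -3.58206144e-04 -3.12607358e+00] [ 1.44457671e-01  1.15450033e-01  2.04275475e+00  4.00121803e-04
  9.83705916e-01 -1.44207938e+00]
[311.84619419 222.53932974]
[238.18905978 224.11980319]
```

View pics/w2.png

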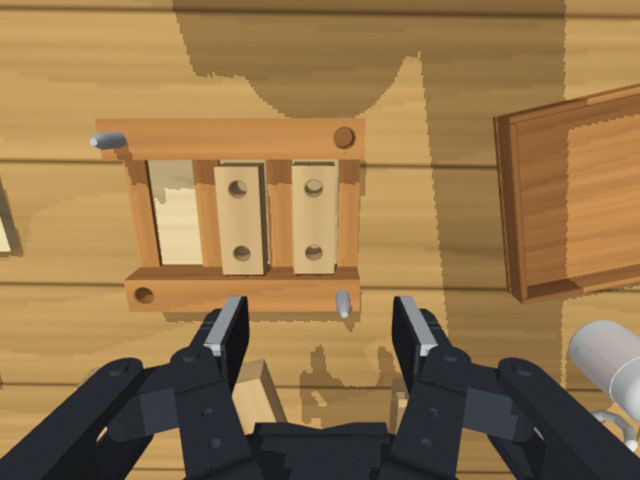

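The wrist view shows the jig square on: lock holes at (344,138) and (144,295), drilled2 holes at (314,188) and (313,252), drilled1 holes at (238,188) and (241,253). The bay on the left is empty.

```bash
python3 - <<'E'
from h import *
f=grab_frame("wrist"); s=sense(); print(s["eef_pos"],s["tcp_rot"])
def two(n,a,b,z):
    A,B=ray(f,*a,z),ray(f,*b,z); d=B-A; print(n,np.round((A+B)/2,1),"len",round(np.hypot(*d[:2]),1),"ang",round(np.degrees(np.arctan2(d[1],d[0])),1))
two("jig",(344,138),(144,295),49)
two("d2",(314,188),(313,252),46); two("d1",(238,188),(241,253),46)
print("tray corners", ray(f,495,117,30),ray(f,521,303,30))
E
```

```text
[439.26506835  66.4900047  201.02016922] [ 3.14123387e+00 -2.99515295e-04 -3.12366004e+00]
jig [439.8  -1.4  49. ] len 213.4 ang -51.6
d2 [439.1  59.7  46. ] len 53.8 ang -0.4
d1 [ 4.404e+02 -4.000e-01  4.600e+01] len 54.6 ang -0.5
tray corners [356.82751463 201.84765422  30.        ] [519.17921862 251.48652858  30.        ]
```

step_arm([
  {"claw": 46, "delta_pos": [0, -6.5, 20], "turn": 0},
  {"claw": 46, "delta_pos": [0, 0, 35], "turn": 0},
  {"claw": 46, "delta_pos": [0, 0, 35], "turn": 0},
  {"claw": 46, "delta_pos": [0, 0, 35], "turn": 0},
  {"claw": 46, "delta_pos": [0, 0, 10], "turn": 0},
  {"claw": 46, "delta_pos": [0, 0, 0], "turn": 0},
  {"claw": 46, "delta_pos": [0, 0, 0], "turn": 0},
])

```text
clock: 2.57
eef_pos: [439.6, 60.7, 66.6]
tcp_rot: [-3.142, -0.001, -3.12]
contact_force: [0.2, -0.2, -0.7]
opening: 0.538
grasp_force: 0.0
```

```bash
python3 - <<'E'
from h import *
f=grab_frame("wrist"); save(f,"w3.png"); s=sense(); print(s["clock"],s["eef_pos"],s["tcp_rot"],s["opening"]*85.4)
E
```

```text
2.6167 [440.48082976  60.60884628  67.31512504] [ 3.14141288e+00  1.36719686e-03 -3.12028457e+00] 45.922011367110045
```

View pics/w3.png

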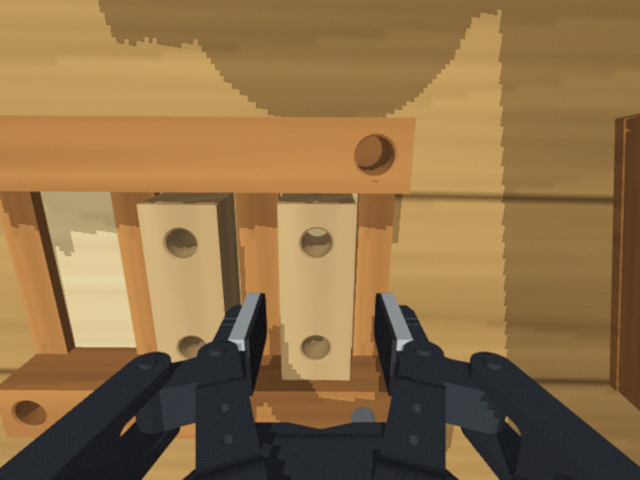

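Fingers stand clear on both sides of drilled2 (columns 281-352). Going down, gripping, and carrying it to the tray.

step_arm([
  {"claw": 46, "delta_pos": [0, 0, 17], "turn": 0},
  {"claw": 46, "delta_pos": [0, 0, 17], "turn": 0},
  {"claw": 46, "delta_pos": [0, 0, 0], "turn": 0},
  {"claw": 30, "delta_pos": [0, 0, 0], "turn": 0},
  {"claw": 25, "delta_pos": [0, 0, 0], "turn": 0},
  {"claw": 25, "delta_pos": [0, 0, 0], "turn": 0},
  {"claw": 25, "delta_pos": [0, 0, 0], "turn": 0},
], force=40)

```text
clock: 3.2
eef_pos: [440.7, 59.9, 33.5]
tcp_rot: [3.141, 0.002, -3.122]
contact_force: [-2.0, 0.2, 10.1]
opening: 0.387
grasp_force: 41.4
```

step_arm([
  {"claw": 25, "delta_pos": [0, 0, 0], "turn": 0},
  {"claw": 25, "delta_pos": [0, 0, -20], "turn": 0},
  {"claw": 25, "delta_pos": [0, 0, -30], "turn": 0},
  {"claw": 25, "delta_pos": [0, 0, -35], "turn": 0},
  {"claw": 25, "delta_pos": [0, 0, -35], "turn": 0},
])

```text
clock: 3.62
eef_pos: [439.1, 59.6, 153.9]
tcp_rot: [-3.142, -0.001, -3.121]
contact_force: [1.1, 0.1, -0.3]
opening: 0.389
grasp_force: 40.1
```

step_arm([
  {"claw": 25, "delta_pos": [3.8, 38, 0], "turn": 0},
  {"claw": 25, "delta_pos": [3.8, 38, 0], "turn": 0},
  {"claw": 25, "delta_pos": [3.8, 38, 0], "turn": 0},
  {"claw": 25, "delta_pos": [3.8, 38, 0], "turn": 0},
  {"claw": 25, "delta_pos": [3.8, 38, 0], "turn": 0},
  {"claw": 25, "delta_pos": [3.8, 38, 0], "turn": 0},
  {"claw": 25, "delta_pos": [3.8, 38, 0], "turn": 0},
  {"claw": 25, "delta_pos": [3.8, 35, 0], "turn": 0},
])

```text
clock: 4.28
eef_pos: [402.6, 362.4, 153.0]
tcp_rot: [3.141, 0.001, -3.121]
contact_force: [1.2, -0.0, -1.0]
opening: 0.389
grasp_force: 40.1
```

step_arm([
  {"claw": 25, "delta_pos": [0, 0, 0], "turn": -0.085},
  {"claw": 25, "delta_pos": [0, 0, 0], "turn": -0.085},
  {"claw": 25, "delta_pos": [0, 0, 0], "turn": -0.085},
  {"claw": 25, "delta_pos": [0, 0, 0], "turn": 0},
])

```text
clock: 4.62
eef_pos: [403.0, 360.4, 152.7]
tcp_rot: [3.141, 0.0, -2.862]
contact_force: [-0.2, 0.3, -0.5]
opening: 0.389
grasp_force: 40.2
```

```bash
python3 - <<'E'
from h import *
f=grab_frame("wrist"); save(f,"w4.png"); s=sense(); print(s["clock"],s["eef_pos"],s["tcp_rot"],s["opening"]*85.4,s["grasp_force"])
for p in [(414,322,30),(404,361,22)]:print(proj(f,p))
E
```

```text
4.6667 [403.06395626 360.18097516 152.63157854] [ 3.14137823e+00  4.50899815e-04 -2.86755017e+00] 33.2109725634587 40.21584212779999
[265.76904563 233.0361864 ]
[320.89544967 231.2865409 ]
```

View pics/w4.png

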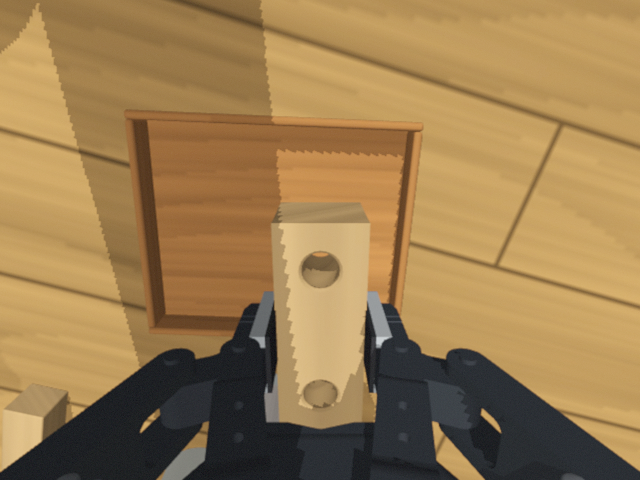

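The drilled piece is held square, above the right half of the tray. Tray rim corners are at (127,112), (422,127) and (150,332).

```bash
python3 - <<'E'
from h import *
f=grab_frame("wrist"); 
a,b,c=[ray(f,*p,30)[:2] for p in [(127,112),(422,127),(150,332)]]
print(a,b,c,np.linalg.norm(a-b),np.linalg.norm(a-c),(b+c)/2,np.degrees(np.arctan2(*(c-a)[::-1])),sense()["eef_pos"])
E
```

```text
[357.00936269 214.61898232] [313.5387697  405.64777932] [519.14667521 251.48850289] 195.9124644772043 166.2764855885595 [416.34272246 328.5681411 ] 12.811030454150599 [403.16026842 360.02892485 152.54439177]
```

step_arm([
  {"claw": 25, "delta_pos": [-4, 8, 35], "turn": 0.04},
  {"claw": 25, "delta_pos": [0, 0, 40], "turn": 0},
  {"claw": 25, "delta_pos": [0, 0, 35], "turn": 0},
  {"claw": 25, "delta_pos": [0, 0, 14], "turn": 0},
  {"claw": 25, "delta_pos": [0, 0, 0], "turn": 0},
  {"claw": 46, "delta_pos": [0, 0, 0], "turn": 0},
  {"claw": 46, "delta_pos": [0, 0, 0], "turn": 0},
  {"claw": 46, "delta_pos": [0, 0, 0], "turn": 0},
])

```text
clock: 5.38
eef_pos: [405.3, 369.1, 28.7]
tcp_rot: [3.141, 0.001, -2.908]
contact_force: [0.1, -0.1, 0.4]
opening: 0.539
grasp_force: 0.0
```

step_arm([
  {"claw": 46, "delta_pos": [0, 0, -40], "turn": 0},
  {"claw": 46, "delta_pos": [0, 0, -40], "turn": 0},
  {"claw": 46, "delta_pos": [0, 0, -40], "turn": 0},
  {"claw": 46, "delta_pos": [0, 0, 0], "turn": 0.117},
  {"claw": 46, "delta_pos": [0, 0, 0], "turn": 0.117},
  {"claw": 46, "delta_pos": [0, 0, 0], "turn": 0},
  {"claw": 46, "delta_pos": [0, 0, 0], "turn": 0},
])

```text
clock: 5.97
eef_pos: [404.9, 368.8, 148.6]
tcp_rot: [3.141, 0.001, -3.137]
contact_force: [0.0, -0.5, 0.1]
opening: 0.538
grasp_force: 0.0
```

step_arm([
  {"claw": 46, "delta_pos": [-3.2, -37, 0], "turn": -0.013},
  {"claw": 46, "delta_pos": [-3.2, -37, 0], "turn": 0},
  {"claw": 46, "delta_pos": [-3.2, -37, 0], "turn": 0},
  {"claw": 46, "delta_pos": [-3.2, -37, 0], "turn": 0},
  {"claw": 46, "delta_pos": [-3.2, -37, 0], "turn": 0},
])

```text
clock: 6.38
eef_pos: [422.4, 182.4, 147.7]
tcp_rot: [-3.141, -0.001, -3.123]
contact_force: [0.5, -0.2, -0.4]
opening: 0.544
grasp_force: 0.0
```

step_arm([
  {"claw": 46, "delta_pos": [-3.2, -37, 0], "turn": 0},
  {"claw": 46, "delta_pos": [-3.2, -37, 0], "turn": 0},
  {"claw": 46, "delta_pos": [-3.2, -37, 0], "turn": 0},
  {"claw": 46, "delta_pos": [-3.2, -37, 0], "turn": 0},
  {"claw": 46, "delta_pos": [-3.2, -37, 0], "turn": 0},
  {"claw": 46, "delta_pos": [0, 0, 40], "turn": 0},
  {"claw": 46, "delta_pos": [0, 0, 38], "turn": 0},
  {"claw": 46, "delta_pos": [0, 0, 0], "turn": 0},
])

```text
clock: 7.05
eef_pos: [437.2, -1.6, 64.8]
tcp_rot: [3.141, -0.01, -3.126]
contact_force: [-1.6, 0.4, -1.0]
opening: 0.541
grasp_force: 0.0
```

```bash
python3 - <<'E'
from h import *
f=grab_frame("wrist"); save(f,"w5.png"); s=sense(); print(s["clock"],s["eef_pos"],s["tcp_rot"],s["opening"]*85.4,s["grasp_force"])
g=cv2.cvtColor(f["img"],cv2.COLOR_RGB2HSV)
for v in (200,220,270): print(v,[(u,tuple(g[v,u])) for u in range(260,390,6)])
E
```

```text
7.1 [438.30685651  -1.08128029  67.32769966] [ 3.14138623 -0.00853217 -3.12558498] 46.008794085871486 0.0
200 [(260, (np.uint8(16), np.uint8(152), np.uint8(175))), (266, (np.uint8(15), np.uint8(160), np.uint8(175))), (272, (np.uint8(15), np.uint8(155), np.uint8(176))), (278, (np.uint8(15), np.uint8(154), np.uint8(177))), (284, (np.uint8(15), np.uint8(159), np.uint8(176))), (290, (np.uint8(15), np.uint8(159), np.uint8(176))), (296, (np.uint8(15), np.uint8(156), np.uint8(177))), (302, (np.uint8(16), np.uint8(158), np.uint8(177))), (308, (np.uint8(16), np.uint8(160), np.uint8(177))), (314, (np.uint8(15), np.uint8(157), np.uint8(177))), (320, (np.uint8(15), np.uint8(154), np.uint8(177))), (326, (np.uint8(15), np.uint8(160), np.uint8(177))), (332, (np.uint8(15), np.uint8(158), np.uint8(178))), (338, (np.uint8(15), np.uint8(156), np.uint8(177))), (344, (np.uint8(15), np.uint8(157), np.uint8(179))), (350, (np.uint8(15), np.uint8(159), np.uint8(178))), (356, (np.uint8(15), np.uint8(159), np.uint8(178))), (362, (np.uint8(15), np.uint8(155), np.uint8(179))), (368, (np.uint8(15), np.uint8(154),
[... 1818 characters left out ...]
nt8(195))), (314, (np.uint8(19), np.uint8(107), np.uint8(191))), (320, (np.uint8(18), np.uint8(106), np.uint8(192))), (326, (np.uint8(18), np.uint8(109), np.uint8(189))), (332, (np.uint8(18), np.uint8(110), np.uint8(190))), (338, (np.uint8(19), np.uint8(108), np.uint8(191))), (344, (np.uint8(18), np.uint8(106), np.uint8(197))), (350, (np.uint8(19), np.uint8(103), np.uint8(195))), (356, (np.uint8(18), np.uint8(105), np.uint8(194))), (362, (np.uint8(15), np.uint8(160), np.uint8(171))), (368, (np.uint8(16), np.uint8(154), np.uint8(187))), (374, (np.uint8(15), np.uint8(155), np.uint8(181))), (380, (np.uint8(15), np.uint8(157), np.uint8(174))), (386, (np.uint8(16), np.uint8(158), np.uint8(174)))]
```

View pics/w5.png

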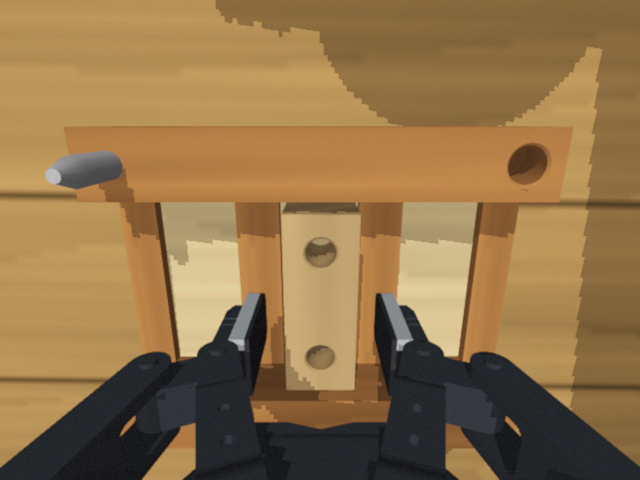

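drilled1 (columns 283-358) lies centred between the fingers, and bay2 is now empty. Picking it and moving it to the other half of the tray.

step_arm([
  {"claw": 46, "delta_pos": [0, 0, 17], "turn": 0},
  {"claw": 46, "delta_pos": [0, 0, 17], "turn": 0},
  {"claw": 46, "delta_pos": [0, 0, 0], "turn": 0},
  {"claw": 25, "delta_pos": [0, 0, 0], "turn": 0},
  {"claw": 25, "delta_pos": [0, 0, 0], "turn": 0},
  {"claw": 25, "delta_pos": [0, 0, 0], "turn": 0},
  {"claw": 25, "delta_pos": [0, 0, 0], "turn": 0},
], force=40)

```text
clock: 7.68
eef_pos: [442.6, -0.5, 37.5]
tcp_rot: [3.142, 0.002, -3.127]
contact_force: [-0.8, 0.5, 11.9]
opening: 0.384
grasp_force: 41.7
```

step_arm([
  {"claw": 25, "delta_pos": [0, 0, 0], "turn": 0},
  {"claw": 25, "delta_pos": [0, 0, -20], "turn": 0},
  {"claw": 25, "delta_pos": [0, 0, -30], "turn": 0},
  {"claw": 25, "delta_pos": [0, 0, -35], "turn": 0},
  {"claw": 25, "delta_pos": [0, 0, -35], "turn": 0},
])

```text
clock: 8.1
eef_pos: [441.0, -0.6, 157.9]
tcp_rot: [-3.142, -0.001, -3.127]
contact_force: [0.5, -0.1, -1.1]
opening: 0.389
grasp_force: 40.2
```

step_arm([
  {"claw": 25, "delta_pos": [1, 36.2, 0], "turn": 0},
  {"claw": 25, "delta_pos": [1, 36.2, 0], "turn": 0},
  {"claw": 25, "delta_pos": [1, 36.2, 0], "turn": 0},
  {"claw": 25, "delta_pos": [1, 36.2, 0], "turn": 0},
  {"claw": 25, "delta_pos": [1, 36.2, 0], "turn": 0},
  {"claw": 25, "delta_pos": [1, 36.2, 0], "turn": 0},
  {"claw": 25, "delta_pos": [1, 36.2, 0], "turn": 0},
  {"claw": 25, "delta_pos": [1, 36.2, 0], "turn": 0},
])

```text
clock: 8.77
eef_pos: [429.0, 290.7, 157.0]
tcp_rot: [3.141, 0.001, -3.127]
contact_force: [0.7, -0.2, -0.9]
opening: 0.384
grasp_force: 40.3
```

step_arm([
  {"claw": 25, "delta_pos": [0, 0, 0], "turn": -0.1},
  {"claw": 25, "delta_pos": [0, 0, 0], "turn": -0.1},
  {"claw": 25, "delta_pos": [0, 0, 35], "turn": 0},
  {"claw": 25, "delta_pos": [0, 0, 35], "turn": 0},
  {"claw": 25, "delta_pos": [0, 0, 35], "turn": 0},
  {"claw": 25, "delta_pos": [0, 0, 20], "turn": 0},
  {"claw": 25, "delta_pos": [0, 0, 0], "turn": 0},
])

```text
clock: 9.35
eef_pos: [428.6, 288.3, 29.1]
tcp_rot: [-3.141, -0.002, -2.927]
contact_force: [-0.2, -0.3, -0.1]
opening: 0.387
grasp_force: 46.5
```

step_arm([
  {"claw": 46, "delta_pos": [0, 0, 0], "turn": 0},
  {"claw": 46, "delta_pos": [0, 0, 0], "turn": 0},
  {"claw": 46, "delta_pos": [0, 0, 0], "turn": 0},
  {"claw": 46, "delta_pos": [0, 0, -40], "turn": 0},
  {"claw": 46, "delta_pos": [0, 0, -40], "turn": 0},
  {"claw": 46, "delta_pos": [0, 0, -40], "turn": 0},
  {"claw": 46, "delta_pos": [0, 0, -40], "turn": 0.1},
  {"claw": 46, "delta_pos": [0, 0, 0], "turn": 0.1},
])

```text
clock: 10.02
eef_pos: [433.0, 291.1, 199.5]
tcp_rot: [3.135, 0.01, -3.132]
contact_force: [1.4, 0.8, 0.8]
opening: 0.538
grasp_force: 0.0
```

```bash
python3 - <<'E'
from h import *
f=grab_frame("wrist"); save(f,"w6.png"); t=grab_frame("top"); save(t,"top2.png"); s=sense(); print(s["clock"],s["eef_pos"],s["tcp_rot"],s["opening"]*85.4,s["grasp_force"])
g=cv2.cvtColor(t["img"],cv2.COLOR_RGB2HSV).astype(int)
for c in [(246,198),(307,212),(373,215)]: print(c,g[c[1],c[0]],[ (u,*g[c[1],u]) for u in range(c[0]-14,c[0]+15,2)])
E
```

```text
10.1167 [430.51804425 289.44849829 193.80827383] [ 3.13865495  0.00449412 -3.12909413] 45.962906764227036 0.0
(246, 198) [ 16 103 169] [(232, np.int64(15), np.int64(122), np.int64(151)), (234, np.int64(15), np.int64(122), np.int64(151)), (236, np.int64(15), np.int64(122), np.int64(149)), (238, np.int64(16), np.int64(110), np.int64(150)), (240, np.int64(15), np.int64(105), np.int64(167)), (242, np.int64(16), np.int64(104), np.int64(165)), (244, np.int64(16), np.int64(104), np.int64(166)), (246, np.int64(16), np.int64(103), np.int64(169)), (248, np.int64(16), np.int64(105), np.int64(162)), (250, np.int64(15), np.int64(101), np.int64(152)), (252, np.int64(15), np.int64(116), np.int64(99)), (254, np.int64(16), np.int64(123), np.int64(139)), (256, np.int64(15), np.int64(120), np.int64(147)), (258, np.int64(16), np.int64(124), np.int64(146)), (260, np.int64(16), np.int64(122), np.int64(148))]
(307, 212) [ 16 106 166] [(293, np.int64(15), np.int64(119), np.int64(137)), (295, np.int64(15), np.int64(122), np.int64(136)), (297, np.int64(16), np.int64(119), np.int64(135)), (299, np.int64(16), n
[... 680 characters left out ...]
64(15), np.int64(119), np.int64(135)), (363, np.int64(16), np.int64(119), np.int64(122)), (365, np.int64(15), np.int64(120), np.int64(98)), (367, np.int64(16), np.int64(105), np.int64(143)), (369, np.int64(16), np.int64(104), np.int64(167)), (371, np.int64(16), np.int64(104), np.int64(165)), (373, np.int64(16), np.int64(106), np.int64(168)), (375, np.int64(15), np.int64(103), np.int64(168)), (377, np.int64(16), np.int64(103), np.int64(163)), (379, np.int64(16), np.int64(104), np.int64(157)), (381, np.int64(16), np.int64(117), np.int64(129)), (383, np.int64(16), np.int64(122), np.int64(130)), (385, np.int64(16), np.int64(123), np.int64(131)), (387, np.int64(15), np.int64(121), np.int64(133))]
```

View pics/top2.png

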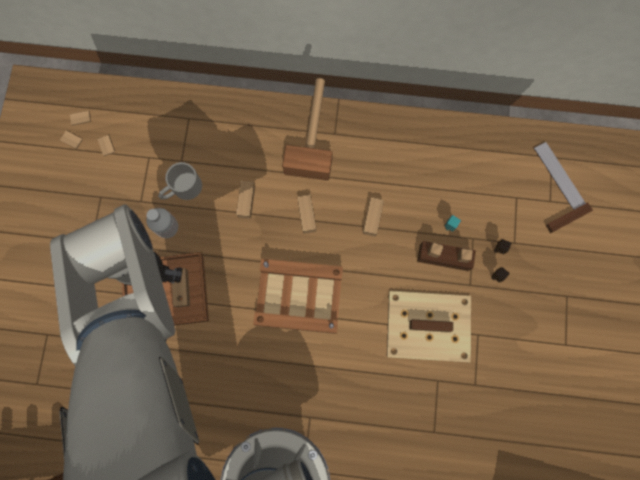

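The top view shows both drilled pieces in the tray, all three bays empty, and blanks unmoved at (245,199), (307,212) and (373,215). Going over the first blank, with a detector for it in the wrist view.

step_arm([
  {"claw": 60, "delta_pos": [-34, -18.6, 0], "turn": 0},
  {"claw": 60, "delta_pos": [-34, -18.6, 0], "turn": 0},
  {"claw": 60, "delta_pos": [-34, -18.6, 0], "turn": 0},
  {"claw": 60, "delta_pos": [-34, -18.6, 0], "turn": 0},
  {"claw": 60, "delta_pos": [-34, -18.6, 0], "turn": 0},
  {"claw": 60, "delta_pos": [-34, -18.6, 0], "turn": 0},
  {"claw": 60, "delta_pos": [-34, -18.6, 0], "turn": 0},
  {"claw": 60, "delta_pos": [0, 0, 20], "turn": 0},
])

```text
clock: 10.78
eef_pos: [676.3, 158.7, 173.0]
tcp_rot: [3.142, 0.008, -3.126]
contact_force: [-0.4, -0.3, 0.6]
opening: 0.701
grasp_force: 0.0
```

step_arm([
  {"claw": 60, "delta_pos": [0, 0, 20], "turn": 0},
  {"claw": 60, "delta_pos": [0, 0, 0], "turn": 0},
  {"claw": 60, "delta_pos": [0, 0, 0], "turn": 0},
])

```text
clock: 11.03
eef_pos: [667.5, 161.5, 148.8]
tcp_rot: [-3.141, -0.005, -3.125]
contact_force: [-0.0, 0.6, 0.9]
opening: 0.701
grasp_force: 0.0
```

```bash
cat >> h.py <<'E'
def blank(xy,z=34,smax=None,dbg=None):
    f=grab_frame("wrist"); s=sense(); u0,v0=proj(f,(*xy,z)).astype(int)
    hsv=cv2.GaussianBlur(cv2.cvtColor(f["img"],cv2.COLOR_RGB2HSV),(3,3),0)
    ref=np.median(hsv[v0-8:v0+9,u0-8:u0+9].reshape(-1,3),0); 
    m=cv2.inRange(hsv,np.array([0,ref[1]-22,ref[2]-22]),np.array([40,ref[1]+16,255]))
    m=cv2.morphologyEx(m,cv2.MORPH_OPEN,np.ones((5,5)))
    n,l,st,_=cv2.connectedComponentsWithStats(m); k=l[v0,u0]
    c=max(cv2.findContours((l==k).astype(np.uint8),0,2)[0],key=cv2.contourArea)
    P=np.array([ray(f,*p[0],z)[:2] for p in c]).astype(np.float32)
    r=cv2.minAreaRect(P); b=cv2.boxPoints(r)
    e=[b[1]-b[0],b[2]-b[1]]; e=max(e,key=np.linalg.norm); a=np.degrees(np.arctan2(e[1],e[0])); a=(a+90)%180-90
    print("ref",ref,"px",(u0,v0),"ctr",np.round(r[0],1),"size",np.round(r[1],1),"ang",round(a,1),"box px",st[k])
    print("t",round(s["clock"],2),"tcp",np.round(s["eef_pos"],1),"rot",np.round(s["tcp_rot"],4))
    if dbg: save(f,dbg)
E
python3 -c "
from h import *
blank((669,161),dbg='w7.png')"
```

```text
ref [ 19. 103. 214.] px (np.int64(320), np.int64(238)) ctr [670.5 161.1] size [88.2 32.6] ang 0.6 box px [ 297  179   48  119 5422]
t 11.08 tcp [668.5 161.9 150.4] rot [-3.1412e+00 -2.1000e-03 -3.1254e+00]
```

View pics/w7.png

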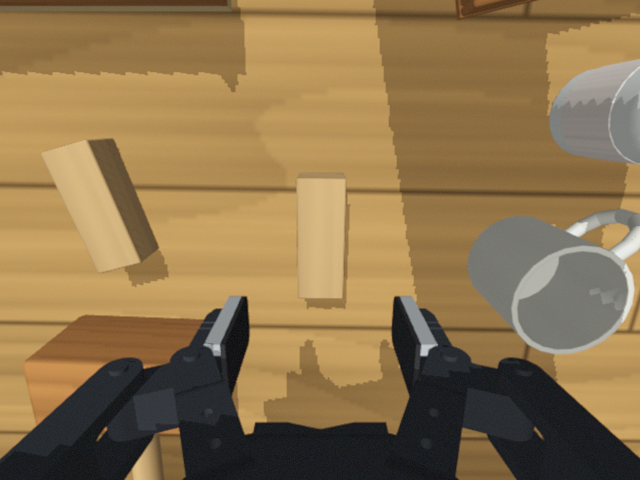

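The wrist view shows blank A centred at (322,238), measuring 88x33 mm, with the mug well to the right and the mallet at lower left. Grasping it and taking it above bay2.

step_arm([
  {"claw": 55, "delta_pos": [-2, -0.8, 40], "turn": 0},
  {"claw": 55, "delta_pos": [0, 0, 40], "turn": 0},
  {"claw": 55, "delta_pos": [0, 0, 35], "turn": 0},
  {"claw": 55, "delta_pos": [0, 0, 15], "turn": 0},
  {"claw": 55, "delta_pos": [0, 0, 0], "turn": 0},
  {"claw": 25, "delta_pos": [0, 0, 0], "turn": 0},
  {"claw": 25, "delta_pos": [0, 0, 0], "turn": 0},
  {"claw": 25, "delta_pos": [0, 0, 0], "turn": 0},
], force=40)

```text
clock: 11.75
eef_pos: [673.3, 161.8, 24.0]
tcp_rot: [3.141, 0.004, -3.127]
contact_force: [0.4, -0.6, -0.2]
opening: 0.385
grasp_force: 40.2
```

step_arm([
  {"claw": 25, "delta_pos": [0, 0, 0], "turn": 0},
  {"claw": 25, "delta_pos": [0, 0, 0], "turn": 0},
])

```text
clock: 11.92
eef_pos: [673.1, 161.6, 23.7]
tcp_rot: [3.141, 0.004, -3.127]
contact_force: [-1.3, 0.7, 7.3]
opening: 0.388
grasp_force: 41.3
```

step_arm([
  {"claw": 25, "delta_pos": [0, 0, -30], "turn": 0},
  {"claw": 25, "delta_pos": [0, 0, -35], "turn": 0},
  {"claw": 25, "delta_pos": [0, 0, -40], "turn": 0},
  {"claw": 25, "delta_pos": [0, 0, -25], "turn": 0},
  {"claw": 25, "delta_pos": [33.3, -13.7, 0], "turn": 0},
  {"claw": 25, "delta_pos": [33.3, -13.7, 0], "turn": 0},
  {"claw": 25, "delta_pos": [33.3, -13.7, 0], "turn": 0},
  {"claw": 25, "delta_pos": [33.3, -13.7, 0], "turn": 0},
])

```text
clock: 12.58
eef_pos: [537.7, 104.0, 152.2]
tcp_rot: [3.141, 0.002, -3.127]
contact_force: [0.5, -0.4, -0.5]
opening: 0.385
grasp_force: 40.3
```

step_arm([
  {"claw": 25, "delta_pos": [33.3, -13.7, 0], "turn": 0},
  {"claw": 25, "delta_pos": [33.3, -13.7, 0], "turn": 0},
  {"claw": 25, "delta_pos": [33.3, -13.7, 0], "turn": 0},
  {"claw": 25, "delta_pos": [0, 0, 25], "turn": 0},
  {"claw": 25, "delta_pos": [0, 0, 25], "turn": 0},
  {"claw": 25, "delta_pos": [0, 0, 0], "turn": 0},
  {"claw": 25, "delta_pos": [0, 0, 0], "turn": 0},
  {"claw": 25, "delta_pos": [0, 0, 0], "turn": 0},
])

```text
clock: 13.25
eef_pos: [440.6, 62.2, 102.2]
tcp_rot: [3.141, 0.001, -3.127]
contact_force: [-0.2, -0.7, -0.2]
opening: 0.389
grasp_force: 40.2
```

```bash
cat >> h.py <<'E'
def st():
    s=sense(); print("t",round(s["clock"],2),"tcp",np.round(s["eef_pos"],1),"rot",np.round(s["tcp_rot"],4),"open",round(s["opening"]*85.4,1),"F",np.round(s["contact_force"],1))
E
python3 -c "
from h import *
st(); f=grab_frame('wrist'); save(f,'w8.png')"
```

```text
t 13.25 tcp [440.6  62.2 102.2] rot [ 3.1415e+00  1.3000e-03 -3.1272e+00] open 33.2 F [-0.2 -0.7 -0.2]
```

View pics/w8.png

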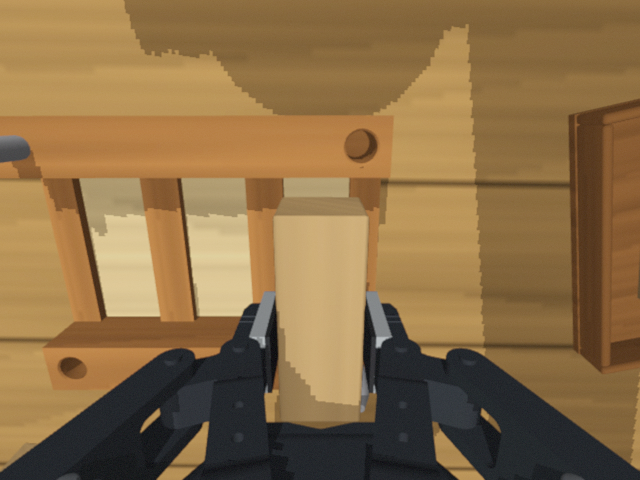

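The blank is held over bay2. The bay floor is visible between land edges at (283,185) and (350,185), and the other bays' land edges are at row 250 (88/154 and 183/250).

```bash
python3 - <<'E'
from h import *
f=grab_frame('wrist');st()
for a,b in [((283,185),(350,185)),((95,185),(146,185)),((182,185),(247,185))]:
  print([np.round(ray(f,*p,19)[:2],1) for p in (a,b)])
A,B=ray(f,361,144,49),ray(f,72,367,49);d=B-A;print(A,B,(A+B)/2,np.hypot(*d[:2]),np.degrees(np.arctan2(d[1],d[0])))
E
```

```text
t 13.35 tcp [440.9  62.2 102.3] rot [ 3.1413e+00  2.1000e-03 -3.1272e+00] open 33.1 F [-0.4  0.5 -1. ]
[array([399.6,  39.2]), array([399.1,  78.9])]
[array([401. , -72.4]), array([400.6, -42.1])]
[array([400.3, -20.8]), array([399.8,  17.8])]
[373.5415692   81.11351537  49.        ] [506.27219791 -87.12591362  49.        ] [439.90688355  -3.00619912  49.        ] 214.29401592960193 -51.72871803333661
```

step_arm([
  {"claw": 25, "delta_pos": [0, -2.7, 15], "turn": -0.002},
  {"claw": 25, "delta_pos": [0, 0, 20], "turn": 0},
  {"claw": 25, "delta_pos": [0, 0, 15], "turn": 0},
  {"claw": 25, "delta_pos": [0, 0, 10], "turn": 0},
  {"claw": 25, "delta_pos": [0, 0, 6], "turn": 0},
  {"claw": 25, "delta_pos": [0, 0, 0], "turn": 0},
  {"claw": 25, "delta_pos": [0, 0, 0], "turn": 0},
])

```text
clock: 13.93
eef_pos: [440.3, 59.4, 35.4]
tcp_rot: [3.142, 0.001, -3.125]
contact_force: [0.1, -0.2, -1.3]
opening: 0.386
grasp_force: 41.8
```

```bash
python3 -c "
from h import *
st()"
```

```text
t 13.93 tcp [440.3  59.4  35.4] rot [ 3.1415e+00  6.0000e-04 -3.1253e+00] open 32.9 F [ 0.1 -0.2 -1.3]
```

step_arm([
  {"claw": 44, "delta_pos": [0, 0, 0], "turn": 0},
  {"claw": 44, "delta_pos": [0, 0, 0], "turn": 0},
  {"claw": 44, "delta_pos": [0, 0, 0], "turn": 0},
  {"claw": 44, "delta_pos": [0, 0, -30], "turn": 0},
  {"claw": 44, "delta_pos": [0, 0, -40], "turn": 0},
  {"claw": 44, "delta_pos": [0, 0, -40], "turn": 0},
])

```text
clock: 14.43
eef_pos: [438.5, 59.1, 145.8]
tcp_rot: [-3.141, -0.003, -3.125]
contact_force: [1.2, 0.4, -0.5]
opening: 0.514
grasp_force: 0.0
```

step_arm([
  {"claw": 55, "delta_pos": [-30, -8.2, 0], "turn": 0},
  {"claw": 55, "delta_pos": [-30, -8.2, 0], "turn": 0},
  {"claw": 55, "delta_pos": [-30, -8.2, 0], "turn": 0},
  {"claw": 55, "delta_pos": [-30, -8.2, 0], "turn": 0},
  {"claw": 55, "delta_pos": [-30, -8.2, 0], "turn": 0},
  {"claw": 55, "delta_pos": [-30, -8.2, 0], "turn": 0},
  {"claw": 55, "delta_pos": [-30, -8.2, 0], "turn": 0},
  {"claw": 55, "delta_pos": [0, 0, 0], "turn": -0.12},
])

```text
clock: 15.1
eef_pos: [655.9, 3.9, 145.5]
tcp_rot: [-3.141, 0.005, -3.008]
contact_force: [-0.5, 0.6, 0.4]
opening: 0.645
grasp_force: 0.0
```

step_arm([
  {"claw": 55, "delta_pos": [0, 0, 0], "turn": -0.12},
  {"claw": 55, "delta_pos": [0, 0, 0], "turn": 0},
  {"claw": 55, "delta_pos": [0, 0, 0], "turn": 0},
])

```text
clock: 15.35
eef_pos: [650.3, 5.3, 144.9]
tcp_rot: [3.141, -0.0, -2.889]
contact_force: [0.0, 0.3, 0.2]
opening: 0.643
grasp_force: 0.0
```

```bash
python3 -c "
from h import *
blank((650,5))"
```

```text
ref [ 19. 105. 205.] px (np.int64(320), np.int64(237)) ctr [650.1   2.6] size [88.9 33.2] ang 15.9 box px [ 291  173   51  122 5696]
t 15.4 tcp [650.2   5.4 145. ] rot [ 3.1415e+00 -2.0000e-04 -2.8894e+00]
```

step_arm([
  {"claw": 55, "delta_pos": [2, -2.7, 35], "turn": -0.025},
  {"claw": 55, "delta_pos": [0, 0, 40], "turn": 0},
  {"claw": 55, "delta_pos": [0, 0, 35], "turn": 0},
  {"claw": 55, "delta_pos": [0, 0, 13], "turn": 0},
  {"claw": 55, "delta_pos": [0, 0, 0], "turn": 0},
  {"claw": 25, "delta_pos": [0, 0, 0], "turn": 0},
  {"claw": 25, "delta_pos": [0, 0, 0], "turn": 0},
  {"claw": 25, "delta_pos": [0, 0, 0], "turn": 0},
], force=40)

```text
clock: 16.07
eef_pos: [651.1, 2.2, 24.6]
tcp_rot: [-3.14, 0.004, -2.861]
contact_force: [0.6, 0.1, -0.7]
opening: 0.386
grasp_force: 40.3
```

step_arm([
  {"claw": 25, "delta_pos": [0, 0, 0], "turn": 0},
  {"claw": 25, "delta_pos": [0, 0, 0], "turn": 0},
])

```text
clock: 16.23
eef_pos: [650.8, 2.2, 24.2]
tcp_rot: [-3.141, 0.003, -2.861]
contact_force: [-1.3, -0.4, 7.1]
opening: 0.386
grasp_force: 41.4
```

step_arm([
  {"claw": 25, "delta_pos": [0, 0, -30], "turn": 0},
  {"claw": 25, "delta_pos": [0, 0, -35], "turn": 0},
  {"claw": 25, "delta_pos": [0, 0, -40], "turn": 0.09},
  {"claw": 25, "delta_pos": [0, 0, -25], "turn": 0.09},
  {"claw": 25, "delta_pos": [0, 0, 0], "turn": 0.08},
  {"claw": 25, "delta_pos": [35, 0, 0], "turn": 0},
  {"claw": 25, "delta_pos": [35, 0, 0], "turn": 0},
  {"claw": 25, "delta_pos": [35, 0, 0], "turn": 0},
])

```text
clock: 16.9
eef_pos: [543.3, -0.1, 152.8]
tcp_rot: [-3.142, 0.001, -3.121]
contact_force: [0.7, -0.6, -0.5]
opening: 0.389
grasp_force: 40.4
```

step_arm([
  {"claw": 25, "delta_pos": [35, 0, 0], "turn": 0},
  {"claw": 25, "delta_pos": [35, 0, 0], "turn": 0},
  {"claw": 25, "delta_pos": [35, 0, 0], "turn": 0},
  {"claw": 25, "delta_pos": [0, 0, 25], "turn": 0},
  {"claw": 25, "delta_pos": [0, 0, 25], "turn": 0},
  {"claw": 25, "delta_pos": [0, 0, 0], "turn": 0},
  {"claw": 25, "delta_pos": [0, 0, 0], "turn": 0},
  {"claw": 25, "delta_pos": [0, 0, 0], "turn": 0},
])

```text
clock: 17.57
eef_pos: [440.2, -2.3, 103.1]
tcp_rot: [-3.142, 0.001, -3.12]
contact_force: [0.8, 0.0, -0.9]
opening: 0.391
grasp_force: 40.3
```

```bash
python3 - <<'E'
from h import *
st(); f=grab_frame('wrist'); g=cv2.cvtColor(f["img"],cv2.COLOR_RGB2HSV)
for v in (195,215):
  r=g[v,:,1].astype(int); m=(r<125); e=np.flatnonzero(np.diff(m.astype(int)))
  print(v,[(int(u),np.round(ray(f,u+.5,v,19)[:2],1)) for u in e])
E
```

```text
t 17.57 tcp [440.2  -2.3 103.1] rot [-3.1416e+00  1.0000e-03 -3.1204e+00] open 33.4 F [ 0.8  0.  -0.9]
195 [(186, array([406.3, -83.7])), (250, array([405.6, -45.3])), (287, array([405.2, -23.1])), (352, array([404.4,  16. ])), (390, array([404. ,  38.8])), (403, array([403.8,  46.6])), (404, array([403.8,  47.2])), (469, array([403.1,  86.3]))]
215 [(189, array([418.7, -83. ])), (251, array([418. , -45.2])), (277, array([417.7, -29.3])), (363, array([416.7,  23.3])), (389, array([416.3,  39.2])), (399, array([416.2,  45.3])), (400, array([416.2,  45.9])), (401, array([416.2,  46.5])), (402, array([416.2,  47.1])), (403, array([416.2,  47.7])), (404, array([416.2,  48.3])), (466, array([415.4,  86.2]))]
```

step_arm([
  {"claw": 25, "delta_pos": [1, -0.3, 15], "turn": 0.003},
  {"claw": 25, "delta_pos": [0, 0, 20], "turn": 0},
  {"claw": 25, "delta_pos": [0, 0, 15], "turn": 0},
  {"claw": 25, "delta_pos": [0, 0, 10], "turn": 0},
  {"claw": 25, "delta_pos": [0, 0, 7], "turn": 0},
  {"claw": 25, "delta_pos": [0, 0, 0], "turn": 0},
  {"claw": 25, "delta_pos": [0, 0, 0], "turn": 0},
])

```text
clock: 18.2
eef_pos: [439.1, -2.6, 35.4]
tcp_rot: [-3.142, 0.001, -3.123]
contact_force: [-0.4, -0.1, -1.0]
opening: 0.39
grasp_force: 42.4
```

```bash
python3 -c "
from h import *
st()"
```

```text
t 18.2 tcp [439.1  -2.6  35.4] rot [-3.1416e+00  8.0000e-04 -3.1234e+00] open 33.3 F [-0.4 -0.1 -1. ]
```

step_arm([
  {"claw": 44, "delta_pos": [0, 0, 0], "turn": 0},
  {"claw": 44, "delta_pos": [0, 0, 0], "turn": 0},
  {"claw": 44, "delta_pos": [0, 0, 0], "turn": 0},
  {"claw": 44, "delta_pos": [0, 0, -30], "turn": 0},
  {"claw": 44, "delta_pos": [0, 0, -40], "turn": 0},
  {"claw": 44, "delta_pos": [0, 0, -40], "turn": 0},
])

```text
clock: 18.7
eef_pos: [437.2, -2.6, 145.8]
tcp_rot: [3.142, -0.003, -3.123]
contact_force: [1.5, 0.7, -0.2]
opening: 0.514
grasp_force: 0.0
```

step_arm([
  {"claw": 55, "delta_pos": [-31.5, -23.5, 0], "turn": 0},
  {"claw": 55, "delta_pos": [-31.5, -23.5, 0], "turn": 0},
  {"claw": 55, "delta_pos": [-31.5, -23.5, 0], "turn": 0},
  {"claw": 55, "delta_pos": [-31.5, -23.5, 0], "turn": 0},
  {"claw": 55, "delta_pos": [-31.5, -23.5, 0], "turn": 0},
  {"claw": 55, "delta_pos": [-31.5, -23.5, 0], "turn": 0},
  {"claw": 55, "delta_pos": [-31.5, -23.5, 0], "turn": 0},
  {"claw": 55, "delta_pos": [0, 0, 0], "turn": 0.063},
])

```text
clock: 19.37
eef_pos: [667.2, -167.3, 145.3]
tcp_rot: [-3.14, 0.005, 3.096]
contact_force: [-1.5, 0.5, 0.6]
opening: 0.641
grasp_force: 0.0
```

step_arm([
  {"claw": 55, "delta_pos": [0, 0, 0], "turn": 0},
  {"claw": 55, "delta_pos": [0, 0, 0], "turn": 0},
  {"claw": 55, "delta_pos": [0, 0, 0], "turn": 0},
])

```text
clock: 19.62
eef_pos: [660.7, -162.4, 144.9]
tcp_rot: [3.141, -0.001, 3.099]
contact_force: [0.5, 0.2, -0.1]
opening: 0.643
grasp_force: 0.0
```

```bash
python3 -c "
from h import *
blank((662,-162))"
```

```text
ref [ 19. 105. 204.] px (np.int64(321), np.int64(239)) ctr [ 662.2 -165.4] size [32.6 88.9] ang -6.1 box px [ 292  176   53  123 5627]
t 19.67 tcp [ 660.8 -162.3  145.1] rot [ 3.1413e+00 -9.0000e-04  3.0987e+00]
```

step_arm([
  {"claw": 55, "delta_pos": [0, -3, 35], "turn": 0.063},
  {"claw": 55, "delta_pos": [0, 0, 40], "turn": 0},
  {"claw": 55, "delta_pos": [0, 0, 35], "turn": 0},
  {"claw": 55, "delta_pos": [0, 0, 13], "turn": 0},
  {"claw": 55, "delta_pos": [0, 0, 0], "turn": 0},
  {"claw": 25, "delta_pos": [0, 0, 0], "turn": 0},
  {"claw": 25, "delta_pos": [0, 0, 0], "turn": 0},
  {"claw": 25, "delta_pos": [0, 0, 0], "turn": 0},
], force=40)

```text
clock: 20.33
eef_pos: [663.4, -166.4, 24.8]
tcp_rot: [-3.141, 0.004, 3.034]
contact_force: [0.5, -0.8, -0.0]
opening: 0.387
grasp_force: 40.3
```

step_arm([
  {"claw": 25, "delta_pos": [0, 0, 0], "turn": 0},
  {"claw": 25, "delta_pos": [0, 0, 0], "turn": 0},
])

```text
clock: 20.5
eef_pos: [663.2, -166.4, 24.4]
tcp_rot: [-3.141, 0.003, 3.034]
contact_force: [-0.9, 0.8, 8.5]
opening: 0.387
grasp_force: 41.4
```

step_arm([
  {"claw": 25, "delta_pos": [0, 0, -30], "turn": 0},
  {"claw": 25, "delta_pos": [0, 0, -35], "turn": 0},
  {"claw": 25, "delta_pos": [0, 0, -40], "turn": -0.062},
  {"claw": 25, "delta_pos": [0, 0, -25], "turn": -0.063},
  {"claw": 25, "delta_pos": [0, 0, 0], "turn": 0},
  {"claw": 25, "delta_pos": [36.5, 17.5, 0], "turn": 0},
  {"claw": 25, "delta_pos": [36.5, 17.5, 0], "turn": 0},
  {"claw": 25, "delta_pos": [36.5, 17.5, 0], "turn": 0},
])

```text
clock: 21.17
eef_pos: [549.7, -115.0, 152.0]
tcp_rot: [-3.142, 0.0, -3.125]
contact_force: [0.8, -0.1, 0.1]
opening: 0.388
grasp_force: 40.4
```

step_arm([
  {"claw": 25, "delta_pos": [36.5, 17.5, 0], "turn": 0},
  {"claw": 25, "delta_pos": [36.5, 17.5, 0], "turn": 0},
  {"claw": 25, "delta_pos": [36.5, 17.5, 0], "turn": 0},
  {"claw": 25, "delta_pos": [0, 0, 25], "turn": 0},
  {"claw": 25, "delta_pos": [0, 0, 25], "turn": 0},
  {"claw": 25, "delta_pos": [0, 0, 0], "turn": 0},
  {"claw": 25, "delta_pos": [0, 0, 0], "turn": 0},
  {"claw": 25, "delta_pos": [0, 0, 0], "turn": 0},
])

```text
clock: 21.83
eef_pos: [441.6, -65.0, 102.8]
tcp_rot: [-3.142, 0.001, -3.125]
contact_force: [0.1, -0.6, -0.3]
opening: 0.385
grasp_force: 40.3
```

```bash
python3 - <<'E'
from h import *
st(); f=grab_frame('wrist'); g=cv2.cvtColor(f["img"],cv2.COLOR_RGB2HSV)
for v in (190,195):
  r=g[v,:,1].astype(int); m=(r<125); e=np.flatnonzero(np.diff(m.astype(int)))
  print(v,[(int(u),np.round(ray(f,u+.5,v,19)[:2],1)) for u in e])
E
```

```text
t 21.83 tcp [441.6 -65.  102.8] rot [-3.1415e+00  5.0000e-04 -3.1248e+00] open 32.9 F [ 0.1 -0.6 -0.3]
190 [(70, array([ 405.3, -215.3])), (288, array([403.3, -85. ])), (354, array([402.7, -45.6])), (391, array([402.4, -23.5])), (471, array([401.7,  24.3])), (496, array([401.4,  39.3])), (502, array([401.4,  42.9])), (505, array([401.4,  44.7])), (590, array([400.6,  95.5]))]
195 [(71, array([ 408.3, -215.2])), (288, array([406.3, -85.1])), (353, array([405.8, -46.1])), (391, array([405.4, -23.3])), (397, array([405.4, -19.7])), (399, array([405.3, -18.5])), (400, array([405.3, -17.9])), (401, array([405.3, -17.3])), (470, array([404.7,  24.2])), (495, array([404.5,  39.2])), (506, array([404.4,  45.8])), (507, array([404.4,  46.4])), (508, array([404.4,  47. ])), (509, array([404.4,  47.6])), (510, array([404.3,  48.2])), (511, array([404.3,  48.8])), (515, array([404.3,  51.2])), (518, array([404.3,  53. ])), (522, array([404.2,  55.4])), (523, array([404.2,  56. ])), (589, array([403.6,  95.6]))]
```

Bay0 spans y −85.1 to −45.8, so its centre is −65.3 (−64.7 at the bay centre). The TCP is at −65.0, so lowering.

step_arm([
  {"claw": 25, "delta_pos": [0, 0, 15], "turn": 0},
  {"claw": 25, "delta_pos": [0, 0, 20], "turn": 0},
  {"claw": 25, "delta_pos": [0, 0, 15], "turn": 0},
  {"claw": 25, "delta_pos": [0, 0, 10], "turn": 0},
  {"claw": 25, "delta_pos": [0, 0, 7], "turn": 0},
  {"claw": 25, "delta_pos": [0, 0, 0], "turn": 0},
  {"claw": 25, "delta_pos": [0, 0, 0], "turn": 0},
])

```text
clock: 22.47
eef_pos: [441.6, -65.0, 35.4]
tcp_rot: [-3.141, 0.001, -3.125]
contact_force: [0.5, 0.1, -0.4]
opening: 0.385
grasp_force: 42.8
```

step_arm([
  {"claw": 44, "delta_pos": [0, 0, 0], "turn": 0},
  {"claw": 44, "delta_pos": [0, 0, 0], "turn": 0},
  {"claw": 44, "delta_pos": [0, 0, 0], "turn": 0},
  {"claw": 44, "delta_pos": [0, 0, -30], "turn": 0},
  {"claw": 44, "delta_pos": [0, 0, -40], "turn": 0},
  {"claw": 44, "delta_pos": [0, 0, -40], "turn": 0},
  {"claw": 44, "delta_pos": [0, 10, -40], "turn": 0},
  {"claw": 44, "delta_pos": [0, 35, -20], "turn": 0},
])

```text
clock: 23.13
eef_pos: [442.3, -21.8, 209.8]
tcp_rot: [-3.14, 0.006, -3.127]
contact_force: [1.9, 0.1, 0.9]
opening: 0.515
grasp_force: 0.0
```

step_arm([
  {"claw": 44, "delta_pos": [0, 20, 0], "turn": 0},
  {"claw": 44, "delta_pos": [0, 0, 0], "turn": 0},
  {"claw": 44, "delta_pos": [0, 0, 0], "turn": 0},
  {"claw": 44, "delta_pos": [0, 0, 0], "turn": 0},
])

```text
clock: 23.47
eef_pos: [439.5, -0.1, 204.8]
tcp_rot: [-3.141, -0.001, -3.124]
contact_force: [0.0, -0.8, 0.2]
opening: 0.519
grasp_force: 0.0
```

```bash
python3 - <<'E'
from h import *
for p in [(441,-65),(440,-3),(439,59)]: blank(p,46)
f=grab_frame("wrist"); save(f,"w9.png")
E
```

```text
ref [ 19. 104. 208.] px (np.int64(241), np.int64(220)) ctr [440.1 -65.7] size [87.6 32.4] ang 0.4 box px [ 219  166   44  104 4031]
t 23.52 tcp [ 4.394e+02 -4.000e-01  2.046e+02] rot [-3.1413e+00 -1.0000e-03 -3.1244e+00]
ref [ 19. 104. 207.] px (np.int64(317), np.int64(221)) ctr [438.5  -3.5] size [88.3 33.1] ang 0.4 box px [ 297  165   42  105 4129]
t 23.57 tcp [439.4  -0.5 204.5] rot [-3.1414e+00 -1.2000e-03 -3.1249e+00]
ref [ 19. 104. 207.] px (np.int64(393), np.int64(221)) ctr [437.5  59.2] size [88.1 32.4] ang 0.8 box px [ 372  165   46  105 4079]
t 23.62 tcp [439.4  -0.6 204.5] rot [-3.1414e+00 -1.3000e-03 -3.1252e+00]
```

View pics/w9.png

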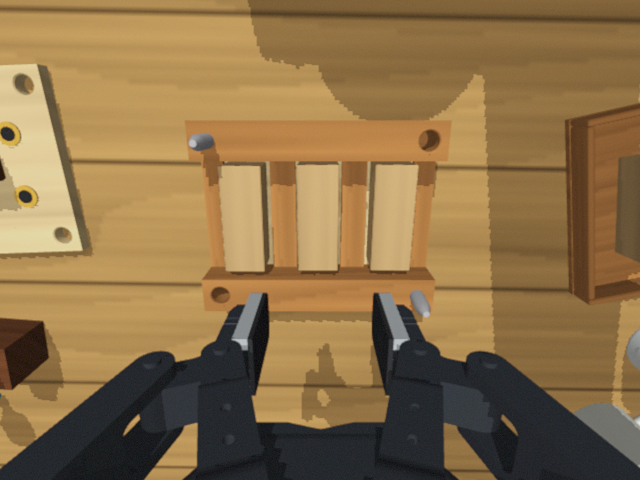

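All three blanks lie flat in the bays, at centres (244,217), (318,217) and (394,217). Lock holes are at (430,140) and (221,295), and plate holes at (23,84) and (64,235). Now the jig and plate poses.

```bash
python3 - <<'E'
from h import *
f=grab_frame("wrist"); st()
def two(n,a,b,z,nom):
    A,B=ray(f,*a,z),ray(f,*b,z); d=B-A; print(n,np.round(A[:2],1),np.round(B[:2],1),np.round(((A+B)/2)[:2],1),"len",round(np.hypot(*d[:2]),1),"yaw",round(np.degrees(np.arctan2(d[1],d[0]))-nom,1))
two("jig",(430,140),(221,295),49,-52.6)
two("plate +y holes",(23,84),(64,235),12,0)
t=grab_frame("top"); g=cv2.cvtColor(t["img"],cv2.COLOR_RGB2HSV)
m=cv2.inRange(g,(14,60,140),(30,96,255)); m[:, :380]=0; m[:280]=0; m[370:]=0; m[:,485:]=0
c=max(cv2.findContours(cv2.morphologyEx(m,cv2.MORPH_CLOSE,np.ones((9,9))),0,2)[0],key=cv2.contourArea)
P=np.array([ray(t,*p[0],12)[:2] for p in c],np.float32); r=cv2.minAreaRect(P); print("top plate",r)
E
```

```text
t 23.72 tcp [ 4.396e+02 -4.000e-01  2.046e+02] rot [-3.1415e+00 -1.1000e-03 -3.1253e+00] open 44.3 F [-0.1 -0.7  0.7]
jig [374.2  81.8] [506.9 -86.1] [440.5  -2.2] len 214.0 yaw 0.9
plate +y holes [ 336.1 -246.8] [ 466.  -238.5] [ 401.1 -242.6] len 130.1 yaw 3.7
top plate ((408.2430725097656, -328.0083312988281), (161.261474609375, 200.70736694335938), 2.996005058288574)
```

step_arm([
  {"claw": 60, "delta_pos": [0, 0, 0], "turn": 0.118},
  {"claw": 60, "delta_pos": [0, 0, 0], "turn": 0.118},
  {"claw": 60, "delta_pos": [0, 0, 0], "turn": 0.118},
  {"claw": 60, "delta_pos": [0, 0, 0], "turn": 0.118},
  {"claw": 60, "delta_pos": [0, 0, 0], "turn": 0.118},
  {"claw": 60, "delta_pos": [0, 0, 0], "turn": 0.118},
  {"claw": 60, "delta_pos": [0, 0, 0], "turn": 0.118},
])

```text
clock: 24.35
eef_pos: [439.7, -0.2, 204.8]
tcp_rot: [-3.141, -0.0, 2.326]
contact_force: [-0.3, -0.2, 0.9]
opening: 0.702
grasp_force: 0.0
```

step_arm([
  {"claw": 60, "delta_pos": [0, 0, 0], "turn": 0.118},
  {"claw": 60, "delta_pos": [0, 0, 0], "turn": 0.118},
  {"claw": 60, "delta_pos": [0, 0, 0], "turn": 0.118},
  {"claw": 60, "delta_pos": [0, 0, 0], "turn": 0.118},
  {"claw": 60, "delta_pos": [0, 0, 0], "turn": 0.118},
  {"claw": 60, "delta_pos": [0, 0, 0], "turn": 0.118},
])

```text
clock: 24.85
eef_pos: [439.7, -0.2, 204.8]
tcp_rot: [-3.141, 0.0, 1.618]
contact_force: [0.2, -0.6, 0.0]
opening: 0.698
grasp_force: 0.0
```

step_arm([
  {"claw": 60, "delta_pos": [-36, -5.8, 0], "turn": 0},
  {"claw": 60, "delta_pos": [-36, -5.8, 0], "turn": 0},
  {"claw": 60, "delta_pos": [-36, -5.8, 0], "turn": 0},
  {"claw": 60, "delta_pos": [-36, -5.8, 0], "turn": 0},
  {"claw": 60, "delta_pos": [-36, -5.8, 0], "turn": 0},
  {"claw": 60, "delta_pos": [-36, -5.8, 0], "turn": 0},
  {"claw": 60, "delta_pos": [-36, -5.8, 0], "turn": 0},
  {"claw": 60, "delta_pos": [-36, -5.8, 0], "turn": 0},
])

```text
clock: 25.52
eef_pos: [408.2, -292.1, 204.9]
tcp_rot: [-3.141, -0.0, 1.624]
contact_force: [1.6, 0.6, 0.4]
opening: 0.701
grasp_force: 0.0
```

step_arm([
  {"claw": 60, "delta_pos": [-36, -5.8, 20], "turn": 0},
  {"claw": 60, "delta_pos": [0, 0, 25], "turn": 0},
  {"claw": 60, "delta_pos": [0, 0, 0], "turn": 0},
  {"claw": 60, "delta_pos": [0, 0, 0], "turn": 0},
  {"claw": 60, "delta_pos": [0, 0, 0], "turn": 0},
])

```text
clock: 25.93
eef_pos: [405.2, -325.7, 160.5]
tcp_rot: [-3.141, -0.001, 1.625]
contact_force: [-0.4, 0.3, 0.1]
opening: 0.706
grasp_force: 0.0
```

```bash
cat >> h.py <<'E'
def holes(f,guess,z,rad=25):
    """dark hole blob near each guessed world point"""
    out=[]
    g=cv2.cvtColor(f["img"],cv2.COLOR_RGB2GRAY)
    for p in guess:
        u,v=proj(f,(*p,z)).astype(int)
        if not(0<=u<640 and 0<=v<480): out.append(None); continue
        x0,y0=max(u-rad,0),max(v-rad,0); w=g[y0:v+rad,x0:u+rad]
        th,m=cv2.threshold(w,0,255,cv2.THRESH_BINARY_INV+cv2.THRESH_OTSU)
        cs=[c for c in cv2.findContours(m,0,2)[0] if cv2.contourArea(c)>30]
        if not cs: out.append(None); continue
        c=min(cs,key=lambda c:np.hypot(*(np.array(cv2.minEnclosingCircle(c)[0])+[x0-u,y0-v])))
        b=cv2.boundingRect(c); q=ray(f,x0+b[0]+b[2]/2,y0+b[1]+b[3]/2,z)[:2]; out.append(np.round(q,1)); print("hole",p,"->",out[-1],"px box",(x0+b[0],y0+b[1],b[2],b[3]))
    return out
E
python3 - <<'E'
from h import *
st(); f=grab_frame("wrist"); save(f,"w10.png")
c,s=np.cos(.057),np.sin(.057)
holes(f,[(406.3+a*c-b*s,-327.6+a*s+b*c) for a,b in [(-65,-85),(65,-85),(-65,85),(65,85)]],12)
E
```

```text
t 25.93 tcp [ 405.2 -325.7  160.5] rot [-3.1413e+00 -5.0000e-04  1.6251e+00] open 60.3 F [-0.4  0.3  0.1]
hole (np.float64(346.24794077259224), np.float64(-416.16494895017956)) -> [ 338.6 -417.2] px box (np.int64(222), np.int64(296), 34, 48)
hole (np.float64(476.03681294473887), np.float64(-408.7589608133969)) -> [ 482.2 -407.6] px box (np.int64(388), np.int64(293), 34, 50)
hole (np.float64(336.56318705526115), np.float64(-246.44103918660312)) -> [ 337.  -246.8] px box (np.int64(222), np.int64(101), 23, 24)
hole (np.float64(466.3520592274078), np.float64(-239.03505104982048)) -> [ 465.8 -238.7] px box (np.int64(386), np.int64(86), 50, 50)
```

View pics/w10.png

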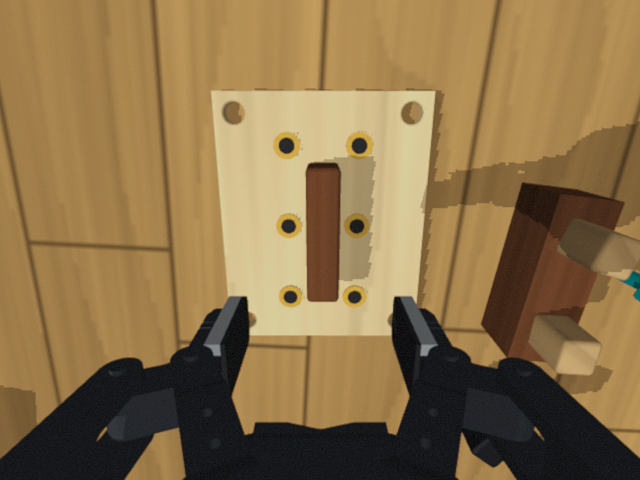

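The plate lies square under the tool: handle top centred at (323,233), holes at (233,113) and (412,113). The pale pin heads in the rack are at (600,245) and (565,345).

```bash
python3 - <<'E'
from h import *
f=grab_frame("wrist"); st()
a,b=ray(f,233.5,113,12),ray(f,411.5,113,12); d=(b-a)[:2]; print(a,b,np.hypot(*d),np.degrees(np.arctan2(d[1],d[0])))
y=np.array([-d[1],d[0]])/np.hypot(*d); print("centre from holes",(a+b)[:2]/2-85*y)
for p in [(323,168),(323,299),(323,233)]: print(ray(f,*p,48))
E
```

```text
t 26.03 tcp [ 405.9 -325.8  161.3] rot [3.1404e+00 9.0000e-04 1.6260e+00] open 60.0 F [0.1 0.5 0. ]
[ 337.47307173 -247.02370567   12.        ] [ 467.05846734 -240.14813969   12.        ] 129.7676699396414 3.0371622005555086
centre from holes [ 406.76938056 -328.46652994]
[ 404.32214818 -278.78017433   48.        ]
[ 409.673552   -375.25562312   48.        ]
[ 406.82632258 -323.92558991   48.        ]
```

step_arm([
  {"claw": 50, "delta_pos": [-2.2, 1, 35], "turn": 0},
  {"claw": 50, "delta_pos": [0, 0, 40], "turn": 0},
  {"claw": 50, "delta_pos": [0, 0, 35], "turn": 0},
  {"claw": 50, "delta_pos": [0, 0, 18], "turn": 0},
  {"claw": 50, "delta_pos": [0, 0, 8], "turn": 0},
  {"claw": 50, "delta_pos": [0, 0, 0], "turn": 0},
  {"claw": 50, "delta_pos": [0, 0, 0], "turn": 0},
])

```text
clock: 26.62
eef_pos: [407.2, -328.5, 25.2]
tcp_rot: [3.141, 0.001, 1.626]
contact_force: [-0.4, -0.2, 0.5]
opening: 0.584
grasp_force: 0.0
```

step_arm([
  {"claw": 15, "delta_pos": [0, 0, 0], "turn": 0},
  {"claw": 15, "delta_pos": [0, 0, 0], "turn": 0},
  {"claw": 15, "delta_pos": [0, 0, 0], "turn": 0},
  {"claw": 15, "delta_pos": [0, 0, 0], "turn": 0},
  {"claw": 15, "delta_pos": [0, 0, 0], "turn": 0},
  {"claw": 15, "delta_pos": [0, 0, 0], "turn": 0},
], force=80)

```text
clock: 27.12
eef_pos: [407.3, -329.1, 25.9]
tcp_rot: [3.139, 0.002, 1.625]
contact_force: [-0.2, 1.6, 9.5]
opening: 0.269
grasp_force: 79.3
```

```bash
python3 -c "
from h import *
st()"
```

```text
t 27.12 tcp [ 407.3 -329.1   25.9] rot [3.1393e+00 2.0000e-03 1.6247e+00] open 22.9 F [-0.2  1.6  9.5]
```

step_arm([
  {"claw": 15, "delta_pos": [0, 0, -10], "turn": 0},
  {"claw": 15, "delta_pos": [0, 0, -20], "turn": 0},
  {"claw": 15, "delta_pos": [0, 0, -25], "turn": 0},
  {"claw": 15, "delta_pos": [0, 0, -25], "turn": 0},
  {"claw": 15, "delta_pos": [0, 0, -25], "turn": 0},
  {"claw": 15, "delta_pos": [0, 0, -25], "turn": 0},
])

```text
clock: 27.62
eef_pos: [405.9, -328.1, 156.2]
tcp_rot: [3.141, 0.0, 1.625]
contact_force: [0.6, -0.1, -3.2]
opening: 0.271
grasp_force: 78.9
```

step_arm([
  {"claw": 15, "delta_pos": [15, 2.4, 0], "turn": 0},
  {"claw": 15, "delta_pos": [29, 4.5, 0], "turn": 0},
  {"claw": 15, "delta_pos": [29, 4.5, 0], "turn": 0},
  {"claw": 15, "delta_pos": [29, 4.5, 0], "turn": 0},
  {"claw": 15, "delta_pos": [29, 4.5, 0], "turn": 0},
  {"claw": 15, "delta_pos": [29, 4.5, 0], "turn": 0},
  {"claw": 15, "delta_pos": [29, 4.5, 0], "turn": 0},
  {"claw": 15, "delta_pos": [29, 4.5, 0], "turn": 0},
])

```text
clock: 28.28
eef_pos: [427.3, -106.7, 153.8]
tcp_rot: [-3.141, -0.0, 1.625]
contact_force: [0.8, -1.1, -3.7]
opening: 0.266
grasp_force: 79.1
```

step_arm([
  {"claw": 15, "delta_pos": [29, 4.5, 0], "turn": 0},
  {"claw": 15, "delta_pos": [29, 4.5, 0], "turn": 0},
  {"claw": 15, "delta_pos": [29, 4.5, 0], "turn": 0},
  {"claw": 15, "delta_pos": [15, 2.6, 0], "turn": 0},
  {"claw": 15, "delta_pos": [4, 0, 0], "turn": 0.037},
  {"claw": 15, "delta_pos": [0, 0, 0], "turn": 0},
  {"claw": 15, "delta_pos": [0, 0, 0], "turn": 0},
  {"claw": 15, "delta_pos": [0, 0, 0], "turn": 0},
])

```text
clock: 28.95
eef_pos: [438.1, -2.3, 153.9]
tcp_rot: [-3.141, 0.0, 1.589]
contact_force: [-0.0, -0.6, -3.0]
opening: 0.266
grasp_force: 79.1
```

```bash
python3 - <<'E'
from h import *
st(); f=grab_frame("wrist"); save(f,"w11.png")
s=sense(); p=s["eef_pos"]; z=p[2]-25.9+12
yaw=s["tcp_rot"][2]-np.pi/2; c,n=np.cos(yaw),np.sin(yaw); print("yaw",yaw,"F",s["contact_force"],s["wrist_torque"])
h=holes(f,[(p[0]+a*c-b*n,p[1]+a*n+b*c) for a,b in [(-65,85),(65,85)]],z,22)
if all(x is not None for x in h):
    d=h[1]-h[0]; y=np.array([-d[1],d[0]])/np.hypot(*d); print(np.hypot(*d),"yaw",np.arctan2(d[1],d[0]),"ctr",(h[0]+h[1])/2-85*y)
E
```

```text
t 28.95 tcp [438.1  -2.3 153.9] rot [-3.1411e+00  1.0000e-04  1.5887e+00] open 22.7 F [-0.  -0.6 -3. ]
yaw 0.017188092207407468 F [ 0.84177421 -0.53439684 -3.81403343] [-0.07007131  0.02754464  0.06802234]
hole (np.float64(371.8342410022171), np.float64(81.375857536173)) -> [371.1  82. ] px box (np.int64(128), np.int64(77), 41, 42)
hole (np.float64(501.81503849158224), np.float64(83.61019950387806)) -> [501.1  84.1] px box (np.int64(472), np.int64(77), 41, 42)
130.0169604320913 yaw 0.016152441275937825 ctr [437.47289781  -1.93891193]
```

step_arm([
  {"claw": 15, "delta_pos": [-0.5, 2.7, 10], "turn": 0},
  {"claw": 15, "delta_pos": [0, 0, 15], "turn": 0},
  {"claw": 15, "delta_pos": [0, 0, 14], "turn": 0},
  {"claw": 15, "delta_pos": [0, 0, 0], "turn": 0},
  {"claw": 15, "delta_pos": [0, 0, 0], "turn": 0},
  {"claw": 15, "delta_pos": [0, 0, 0], "turn": 0},
])

```text
clock: 29.5
eef_pos: [441.7, -2.9, 115.2]
tcp_rot: [-3.142, 0.0, 1.587]
contact_force: [0.3, 0.8, -2.4]
opening: 0.267
grasp_force: 78.9
```

```bash
python3 - <<'E'
from h import *
st(); f=grab_frame("wrist"); im=f["img"][:,:,::-1]
s=sense();z=s["eef_pos"][2]-25.9+12
for n,u in (("left/lock0",148),("right/pin1",492)):
    print(n,"px on top z",np.round(ray(f,u,98,z)[:2],1))
for X in [(440.2-65-1.4,-2.4+85-1,49),(440.2+65-1.4,-2.4+85+1,81)]: print("expect",np.round(proj(f,X),1))
cv2.imwrite("pics/holes.png",cv2.resize(np.hstack([im[58:138,108:188],im[58:138,452:532]]),None,fx=5,fy=5,interpolation=cv2.INTER_CUBIC))
E
```

```text
t 29.5 tcp [441.7  -2.9 115.2] rot [-3.1416  0.      1.5873] open 22.8 F [ 0.3  0.8 -2.4]
left/lock0 px on top z [374.7  81.5]
right/pin1 px on top z [504.4  83.4]
expect [191.8 103.6]
expect [469.4 100.2]
```

View pics/holes.png

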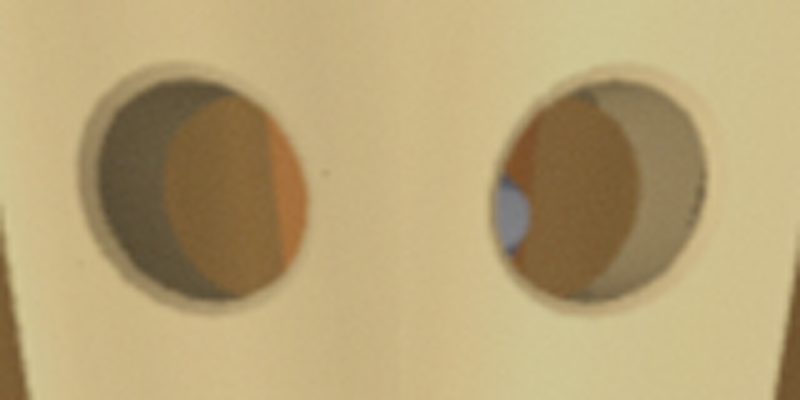

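The crop shows pin1's tip at about pixel (470,101), against an expected (469.4,100.2), so the jig pose holds. The plate needs about −0.5 mm in x and −0.6 mm in y. Lowering it gently.

step_arm([
  {"claw": 15, "delta_pos": [-0.6, -0.5, 0], "turn": 0},
  {"claw": 15, "delta_pos": [0, 0, 5], "turn": 0},
  {"claw": 15, "delta_pos": [0, 0, 6], "turn": 0},
  {"claw": 15, "delta_pos": [0, 0, 6], "turn": 0},
  {"claw": 15, "delta_pos": [0, 0, 3], "turn": 0},
  {"claw": 15, "delta_pos": [0, 0, 0], "turn": 0},
  {"claw": 15, "delta_pos": [0, 0, 0], "turn": 0},
])

```text
clock: 30.13
eef_pos: [440.7, -3.2, 94.7]
tcp_rot: [-3.141, -0.0, 1.588]
contact_force: [0.9, 0.2, -3.9]
opening: 0.268
grasp_force: 79.1
```

```bash
python3 - <<'E'
from h import *
st(); print(sense()["wrist_torque"])
E
```

```text
t 30.13 tcp [440.7  -3.2  94.7] rot [-3.1407 -0.      1.5878] open 22.9 F [ 0.9  0.2 -3.9]
[ 0.01680872 -0.08775539 -0.00846645]
```

Underside is at 69 mm, below the pin tips, with no contact force, so both pins have entered. Continuing to flush.

step_arm([
  {"claw": 15, "delta_pos": [0, 0, 5], "turn": 0},
  {"claw": 15, "delta_pos": [0, 0, 5], "turn": 0},
  {"claw": 15, "delta_pos": [0, 0, 4], "turn": 0},
  {"claw": 15, "delta_pos": [0, 0, 3], "turn": 0},
  {"claw": 15, "delta_pos": [0, 0, 2], "turn": 0},
  {"claw": 15, "delta_pos": [0, 0, 0], "turn": 0},
  {"claw": 15, "delta_pos": [0, 0, 0], "turn": 0},
])

```text
clock: 30.72
eef_pos: [440.9, -3.2, 75.9]
tcp_rot: [-3.141, -0.0, 1.588]
contact_force: [0.5, -0.1, -4.1]
opening: 0.268
grasp_force: 79.1
```

```bash
python3 - <<'E'
from h import *
st(); print(sense()["wrist_torque"])
E
```

```text
t 30.72 tcp [440.9  -3.2  75.9] rot [-3.1413 -0.      1.5878] open 22.9 F [ 0.5 -0.1 -4.1]
[ 0.02548675  0.00056781 -0.0291993 ]
```

step_arm([
  {"claw": 15, "delta_pos": [0, 0, 1], "turn": 0},
  {"claw": 15, "delta_pos": [0, 0, 1], "turn": 0},
  {"claw": 15, "delta_pos": [0, 0, 0], "turn": 0},
  {"claw": 15, "delta_pos": [0, 0, 0], "turn": 0},
])

```text
clock: 31.05
eef_pos: [441.2, -3.2, 74.9]
tcp_rot: [3.141, 0.0, 1.588]
contact_force: [-3.7, 0.1, 11.1]
opening: 0.265
grasp_force: 81.2
```

```bash
python3 - <<'E'
from h import *
st(); print(sense()["wrist_torque"])
E
```

```text
t 31.05 tcp [441.2  -3.2  74.9] rot [3.141  0.     1.5879] open 22.6 F [-3.7  0.1 11.1]
[-0.09750608  0.59123415  0.03428061]
```

The contact force is 11 N upward at TCP 74.9, exactly the seated height. Releasing the handle and moving over the rack.

step_arm([
  {"claw": 23, "delta_pos": [0, 0, -1], "turn": 0},
  {"claw": 35, "delta_pos": [0, 0, 0], "turn": 0},
  {"claw": 55, "delta_pos": [0, 0, 0], "turn": 0},
  {"claw": 55, "delta_pos": [0, 0, 0], "turn": 0},
  {"claw": 55, "delta_pos": [0, 0, 0], "turn": 0},
  {"claw": 55, "delta_pos": [0, 0, -20], "turn": 0},
  {"claw": 55, "delta_pos": [0, 0, -30], "turn": 0},
  {"claw": 55, "delta_pos": [0, 0, -35], "turn": 0},
])

```text
clock: 31.72
eef_pos: [439.5, -3.2, 159.8]
tcp_rot: [-3.138, -0.0, 1.588]
contact_force: [0.4, -0.1, 1.4]
opening: 0.646
grasp_force: 0.0
```

step_arm([
  {"claw": 55, "delta_pos": [0, 0, -35], "turn": 0},
  {"claw": 55, "delta_pos": [0, 0, -35], "turn": 0},
  {"claw": 55, "delta_pos": [0, 0, 0], "turn": 0},
  {"claw": 55, "delta_pos": [0, 0, 0], "turn": 0},
])

```text
clock: 32.05
eef_pos: [442.2, -3.2, 231.9]
tcp_rot: [3.137, 0.0, 1.588]
contact_force: [-0.1, 1.0, -1.2]
opening: 0.639
grasp_force: 0.0
```

```bash
python3 - <<'E'
from h import *
st(); f=grab_frame("wrist")
p=np.array([440.5,-2.6]); c,n=np.cos(.0166),np.sin(.0166)
h=holes(f,[(p[0]+a*c-b*n,p[1]+a*n+b*c) for a,b in [(-65,85),(65,85)]],61,18)
E
```

```text
t 32.05 tcp [442.2  -3.2 231.9] rot [3.1371e+00 1.0000e-04 1.5878e+00] open 54.5 F [-0.1  1.  -1.2]
hole (np.float64(374.09802029598296), np.float64(81.30933852311858)) -> [374.3  81.7] px box (np.int64(225), np.int64(98), 20, 21)
hole (np.float64(504.08010930728466), np.float64(83.46723941473745)) -> [506.9  83.4] px box (np.int64(391), np.int64(98), 27, 22)
```

step_arm([
  {"claw": 55, "delta_pos": [-34, 13.3, 0], "turn": 0},
  {"claw": 55, "delta_pos": [-34, 13.3, 0], "turn": 0},
  {"claw": 55, "delta_pos": [-34, 13.3, 0], "turn": 0},
  {"claw": 55, "delta_pos": [-34, 13.3, 0], "turn": 0},
  {"claw": 55, "delta_pos": [-34, 13.3, 0], "turn": 0},
  {"claw": 55, "delta_pos": [-34, 13.3, 0], "turn": 0},
  {"claw": 55, "delta_pos": [-34, 13.3, 0], "turn": 0},
  {"claw": 55, "delta_pos": [-34, 13.3, 0], "turn": 0},
])

```text
clock: 32.77
eef_pos: [551.3, -274.7, 227.5]
tcp_rot: [-3.138, -0.002, 1.588]
contact_force: [1.0, 0.4, -0.2]
opening: 0.643
grasp_force: 0.0
```

step_arm([
  {"claw": 55, "delta_pos": [-34, 13.3, 0], "turn": 0},
  {"claw": 55, "delta_pos": [-25, 13.3, 0], "turn": 0},
  {"claw": 55, "delta_pos": [0, 0, 0], "turn": 0},
  {"claw": 55, "delta_pos": [0, 0, 0], "turn": 0},
  {"claw": 55, "delta_pos": [0, 0, 0], "turn": 0},
])

```text
clock: 33.18
eef_pos: [578.4, -330.9, 227.8]
tcp_rot: [-3.138, -0.002, 1.587]
contact_force: [-0.1, -0.4, 0.3]
opening: 0.643
grasp_force: 0.0
```

```bash
cat >> h.py <<'E'
def heads(f,lo=(10,60,120),hi=(30,140,255),z=88):
    """pale head tops: components whose top-plane footprint is 26 mm square"""
    g=cv2.cvtColor(f["img"],cv2.COLOR_RGB2HSV); return g
E
python3 - <<'E'
from h import *
st(); f=grab_frame("wrist"); save(f,"w12.png"); g=cv2.cvtColor(f["img"],cv2.COLOR_RGB2HSV).astype(int)
for X in [(583,-316,88),(577,-388,88)]:
    u,v=proj(f,X).astype(int); print((u,v),[(a,*map(int,g[v,a])) for a in range(u-48,u+49,6)]); print([(b,*map(int,g[b,u])) for b in range(v-48,v+49,6)])
E
```

```text
t 33.18 tcp [ 578.4 -330.9  227.8] rot [-3.1384e+00 -2.3000e-03  1.5875e+00] open 54.9 F [-0.1 -0.4  0.3]
(np.int64(328), np.int64(206)) [(280, 19, 134, 186), (286, 19, 133, 186), (292, 19, 134, 192), (298, 19, 131, 194), (304, 11, 154, 116), (310, 12, 147, 123), (316, 19, 101, 217), (322, 19, 102, 214), (328, 19, 104, 203), (334, 19, 107, 200), (340, 19, 104, 209), (346, 18, 112, 168), (352, 11, 165, 88), (358, 18, 137, 149), (364, 17, 137, 143), (370, 18, 138, 139), (376, 18, 137, 140)]
[(158, 15, 144, 103), (164, 11, 149, 106), (170, 12, 159, 119), (176, 11, 155, 120), (182, 11, 156, 85), (188, 17, 119, 107), (194, 18, 106, 197), (200, 19, 106, 200), (206, 19, 104, 203), (212, 19, 102, 214), (218, 19, 103, 216), (224, 16, 123, 158), (230, 13, 166, 118), (236, 12, 159, 117), (242, 12, 161, 119), (248, 12, 162, 118), (254, 12, 162, 121)]
(np.int64(319), np.int64(292)) [(271, 18, 132, 186), (277, 18, 132, 186), (283, 19, 132, 191), (289, 18, 130, 192), (295, 18, 143, 173), (301, 12, 164, 115), (307, 19, 103, 210), (313, 19, 100, 212), (319, 19, 104, 203), (325, 19, 107, 200), (331, 19, 104, 201), (337, 14, 141, 116), (343, 14, 155, 133), (349, 18, 132, 185), (355, 19, 134, 185), (361, 19, 135, 178), (367, 18, 135, 176)]
[(244, 11, 156, 124), (250, 12, 162, 123), (256, 12, 152, 121), (262, 11, 159, 88), (268, 18, 116, 108), (274, 18, 113, 108), (280, 19, 111, 181), (286, 18, 106, 198), (292, 19, 104, 203), (298, 19, 102, 215), (304, 19, 102, 218), (310, 18, 133, 190), (316, 18, 139, 145), (322, 17, 136, 146), (328, 17, 131, 144), (334, 17, 140, 142), (340, 18, 128, 187)]
```

```bash
cat >> h.py <<'E'
def head(f,X,z=88):
    g=cv2.cvtColor(f["img"],cv2.COLOR_RGB2HSV); u,v=proj(f,(*X,z)).astype(int)
    m=cv2.inRange(g,(10,60,165),(30,120,255)); l=cv2.connectedComponents(m)[1]
    k=np.bincount(l[v-6:v+7,u-6:u+7][m[v-6:v+7,u-6:u+7]>0]).argmax()
    c=max(cv2.findContours((l==k).astype(np.uint8),0,2)[0],key=cv2.contourArea)
    P=np.array([ray(f,*p[0],z)[:2] for p in c],np.float32); r=cv2.minAreaRect(P)
    print("head ctr",np.round(r[0],1),"size",np.round(r[1],1),"ang",round(r[2],1),"px",cv2.boundingRect(c)); return r
E
python3 - <<'E'
from h import *
st(); f=grab_frame("wrist")
for X in [(583,-316),(577,-388)]: head(f,X)
E
```

```text
t 33.23 tcp [ 578.5 -330.6  228.4] rot [-3.1390e+00 -1.8000e-03  1.5882e+00] open 54.9 F [-0.4 -0.2  0.3]
head ctr [ 583.4 -316.9] size [24.6 24.8] ang 75.9 px (310, 190, 38, 37)
head ctr [ 578.4 -388.6] size [24.  23.6] ang 1.0 px (306, 280, 30, 27)
```

step_arm([
  {"claw": 50, "delta_pos": [13.6, 5.1, 0], "turn": 0},
  {"claw": 50, "delta_pos": [0, 0, 30], "turn": 0.088},
  {"claw": 50, "delta_pos": [0, 0, 35], "turn": 0.088},
  {"claw": 50, "delta_pos": [0, 0, 35], "turn": 0.087},
  {"claw": 50, "delta_pos": [0, 0, 30], "turn": 0},
  {"claw": 50, "delta_pos": [0, 0, 20], "turn": 0},
  {"claw": 50, "delta_pos": [0, 0, 12], "turn": 0},
  {"claw": 50, "delta_pos": [0, 0, 0], "turn": 0},
])

```text
clock: 33.95
eef_pos: [583.1, -316.1, 65.7]
tcp_rot: [-3.138, -0.001, 1.326]
contact_force: [-0.5, 0.9, 0.4]
opening: 0.586
grasp_force: 0.0
```

step_arm([
  {"claw": 50, "delta_pos": [0, 0, 2], "turn": 0},
  {"claw": 50, "delta_pos": [0, 0, 0], "turn": 0},
  {"claw": 15, "delta_pos": [0, 0, 0], "turn": 0},
  {"claw": 15, "delta_pos": [0, 0, 0], "turn": 0},
  {"claw": 15, "delta_pos": [0, 0, 0], "turn": 0},
  {"claw": 15, "delta_pos": [0, 0, 0], "turn": 0},
  {"claw": 15, "delta_pos": [0, 0, 0], "turn": 0},
], force=50)

```text
clock: 34.53
eef_pos: [585.3, -318.7, 67.7]
tcp_rot: [3.139, 0.0, 1.325]
contact_force: [-0.6, 0.7, 7.1]
opening: 0.296
grasp_force: 49.9
```

```bash
python3 -c "
from h import *
st()"
```

```text
t 34.53 tcp [ 585.3 -318.7   67.7] rot [3.1393e+00 5.0000e-04 1.3246e+00] open 25.3 F [-0.6  0.7  7.1]
```

step_arm([
  {"claw": 15, "delta_pos": [0, 0, -10], "turn": 0},
  {"claw": 15, "delta_pos": [0, 0, -25], "turn": 0},
  {"claw": 15, "delta_pos": [0, 0, -35], "turn": 0},
  {"claw": 15, "delta_pos": [0, 0, -30], "turn": 0},
  {"claw": 15, "delta_pos": [0, 0, 0], "turn": 0},
])

```text
clock: 34.95
eef_pos: [587.6, -320.0, 173.6]
tcp_rot: [3.132, 0.003, 1.325]
contact_force: [0.5, -0.6, 0.5]
opening: 0.298
grasp_force: 49.9
```

step_arm([
  {"claw": 15, "delta_pos": [25.8, -16.6, 0], "turn": 0},
  {"claw": 15, "delta_pos": [25.8, -16.6, 0], "turn": 0},
  {"claw": 15, "delta_pos": [25.8, -16.6, 0], "turn": 0},
  {"claw": 15, "delta_pos": [25.8, -16.6, 0], "turn": 0},
  {"claw": 15, "delta_pos": [25.8, -16.6, 0], "turn": 0},
  {"claw": 15, "delta_pos": [25.8, -16.6, 0], "turn": 0},
  {"claw": 15, "delta_pos": [25.8, -16.6, 0], "turn": 0},
  {"claw": 15, "delta_pos": [25.8, -16.6, 0], "turn": 0},
])

```text
clock: 35.62
eef_pos: [505.1, -84.5, 166.5]
tcp_rot: [3.141, -0.0, 1.324]
contact_force: [0.2, 0.1, -0.5]
opening: 0.296
grasp_force: 49.9
```

step_arm([
  {"claw": 15, "delta_pos": [0, 0, 0], "turn": 0},
  {"claw": 15, "delta_pos": [0, 0, 0], "turn": 0},
  {"claw": 15, "delta_pos": [0, 0, 0], "turn": 0},
])

```text
clock: 35.87
eef_pos: [506.4, -85.9, 166.6]
tcp_rot: [3.14, 0.0, 1.326]
contact_force: [-0.7, -0.9, -1.0]
opening: 0.295
grasp_force: 50.0
```

```bash
python3 - <<'E'
from h import *
st(); f=grab_frame("wrist"); save(f,"w13.png"); p=sense()["eef_pos"]
head(f,p[:2],p[2]-17.7+38)
holes(f,[(506.9,-86.3),(504.1,83.5)],61,16)
E
```

```text
t 35.87 tcp [506.4 -85.9 166.6] rot [3.1403e+00 2.0000e-04 1.3255e+00] open 25.2 F [-0.7 -0.9 -1. ]Traceback (most recent call last):
  File "<stdin>", line 3, in <module>
  File "h.py", line 50, in head
    k=np.bincount(l[v-6:v+7,u-6:u+7][m[v-6:v+7,u-6:u+7]>0]).argmax()
ValueError: attempt to get argmax of an empty sequence
```

```bash
python3 - <<'E'
from h import *
st(); f=grab_frame("wrist"); p=sense()["eef_pos"]; z=p[2]+20.3
u,v=proj(f,(*p[:2],z)).astype(int); print(u,v)
g=cv2.cvtColor(f["img"],cv2.COLOR_RGB2HSV).astype(int)
for r in range(max(v-60,0),min(v+60,480),10): print(r,[(a,*map(int,g[r,a])) for a in range(u-56,u+57,14)])
holes(f,[(506.9,-86.3),(504.1,83.5)],61,16)
E
```

```text
t 35.92 tcp [506.5 -86.3 166.5] rot [3.1404e+00 2.0000e-04 1.3247e+00] open 24.7 F [-0.7 -0.3 -0.2]
321 345
285 [(265, 18, 130, 192), (279, 18, 129, 188), (293, 18, 123, 93), (307, 17, 116, 101), (321, 17, 124, 103), (335, 18, 129, 97), (349, 19, 113, 90), (363, 19, 132, 182), (377, 19, 132, 191)]
295 [(265, 18, 132, 191), (279, 105, 11, 93), (293, 17, 120, 91), (307, 18, 123, 104), (321, 17, 118, 102), (335, 17, 120, 100), (349, 17, 118, 97), (363, 100, 16, 95), (377, 18, 130, 189)]
305 [(265, 140, 55, 28), (279, 108, 14, 94), (293, 17, 110, 93), (307, 16, 114, 103), (321, 18, 125, 104), (335, 18, 122, 100), (349, 18, 125, 94), (363, 99, 19, 95), (377, 120, 8, 31)]
315 [(265, 107, 43, 42), (279, 102, 13, 96), (293, 19, 120, 134), (307, 18, 120, 140), (321, 19, 110, 171), (335, 18, 118, 147), (349, 18, 115, 144), (363, 98, 11, 94), (377, 105, 26, 40)]
325 [(265, 100, 16, 93), (279, 130, 15, 51), (293, 18, 118, 145), (307, 18, 113, 147), (321, 18, 106, 180), (335, 18, 114, 157), (349, 18, 114, 156), (363, 90, 11, 96), (377, 102, 30, 42)]
335 [(265, 96, 12, 106), (279, 114, 41, 31), (2
[... 655 characters left out ...]
8, 110, 190), (363, 105, 29, 35), (377, 30, 39, 26)]
375 [(265, 98, 70, 29), (279, 135, 13, 40), (293, 18, 138, 178), (307, 18, 136, 175), (321, 18, 133, 176), (335, 18, 139, 173), (349, 19, 137, 177), (363, 113, 39, 26), (377, 90, 10, 25)]
385 [(265, 99, 60, 30), (279, 0, 0, 75), (293, 18, 133, 182), (307, 18, 134, 173), (321, 18, 138, 177), (335, 19, 137, 175), (349, 19, 135, 174), (363, 99, 19, 95), (377, 125, 61, 25)]
395 [(265, 110, 46, 33), (279, 19, 132, 188), (293, 18, 135, 185), (307, 18, 131, 179), (321, 19, 135, 177), (335, 18, 130, 176), (349, 18, 134, 173), (363, 19, 132, 183), (377, 110, 57, 27)]
hole (506.9, -86.3) -> [506.8 -86.4] px box (np.int64(310), np.int64(228), 23, 21)
```

```bash
python3 - <<'E'
from h import *
st(); f=grab_frame("wrist"); s=sense(); p=s["eef_pos"]; z=p[2]+20.3; yw=s["tcp_rot"][2]
g=cv2.cvtColor(f["img"],cv2.COLOR_RGB2HSV).astype(int)
X=np.array([np.cos(yw),np.sin(yw)]);Y=np.array([np.sin(yw),-np.cos(yw)])
for u in (300,335,345):
    V=g[300:385,u,2]; S=g[300:385,u,1]
    a=300+np.argmax(np.diff(V[:25])); b=340+np.argmax(np.diff(S[40:]))
    print(u,a,b,[np.round((ray(f,u,r+.5,z)[:2]-p[:2])@X,1) for r in (a,b)])
for v in (330,355):
    m=np.flatnonzero((g[v,250:400,1]>85)&(g[v,250:400,0]<25)&(g[v,250:400,0]>14)); print(v,m[0]+250,m[-1]+250,[np.round((ray(f,c,v,z)[:2]-p[:2])@Y,1) for c in (m[0]+250,m[-1]+251)])
# shaft: grey pixels column profile
for v in range(250,312,8): 
    m=[u for u in range(285,360) if g[v,u,1]<70]; print(v,m[:1],m[-1:])
E
```

```text
t 35.97 tcp [506.5 -86.5 166.3] rot [3.1407e+00 2.0000e-04 1.3241e+00] open 24.9 F [-0.1 -0.3  0. ]
300 309 370 [np.float64(14.5), np.float64(-10.7)]
335 309 370 [np.float64(14.5), np.float64(-10.7)]
345 308 370 [np.float64(14.9), np.float64(-10.7)]
330 285 399 [np.float64(-13.0), np.float64(27.9)]
355 285 354 [np.float64(-13.3), np.float64(12.2)]
250 [] []
258 [317] [323]
266 [310] [330]
274 [] []
282 [] []
290 [] []
298 [285] [359]
306 [356] [359]
```

step_arm([
  {"claw": 15, "delta_pos": [-1.9, 0.5, 10], "turn": 0},
  {"claw": 15, "delta_pos": [0, 0, 15], "turn": 0},
  {"claw": 15, "delta_pos": [0, 0, 12], "turn": 0},
  {"claw": 15, "delta_pos": [0, 0, 0], "turn": 0},
  {"claw": 15, "delta_pos": [0, 0, 10], "turn": 0},
  {"claw": 15, "delta_pos": [0, 0, 8], "turn": 0},
  {"claw": 15, "delta_pos": [0, 0, 0], "turn": 0},
])

```text
clock: 36.6
eef_pos: [505.1, -87.7, 109.5]
tcp_rot: [-3.14, 0.0, 1.325]
contact_force: [0.4, 0.7, -0.5]
opening: 0.293
grasp_force: 49.9
```

```bash
python3 -c "
from h import *
st()"
```

```text
t 36.6 tcp [505.1 -87.7 109.5] rot [-3.1396e+00  2.0000e-04  1.3245e+00] open 25.1 F [ 0.4  0.7 -0.5]
```

step_arm([
  {"claw": 15, "delta_pos": [0, 1, 8], "turn": 0},
  {"claw": 15, "delta_pos": [0, 0, 8], "turn": 0},
  {"claw": 15, "delta_pos": [0, 0, 7], "turn": 0},
  {"claw": 15, "delta_pos": [0, 0, 4], "turn": 0},
  {"claw": 15, "delta_pos": [0, 0, 2], "turn": 0},
  {"claw": 15, "delta_pos": [0, 0, 0], "turn": 0},
  {"claw": 15, "delta_pos": [0, 0, 0], "turn": 0},
])

```text
clock: 37.18
eef_pos: [506.9, -87.9, 82.0]
tcp_rot: [3.142, 0.0, 1.325]
contact_force: [0.9, -0.9, -0.2]
opening: 0.291
grasp_force: 49.9
```

```bash
python3 -c "
from h import *
st()"
```

```text
t 37.18 tcp [506.9 -87.9  82. ] rot [3.1416 0.     1.3248] open 24.9 F [ 0.9 -0.9 -0.2]
```

step_arm([
  {"claw": 15, "delta_pos": [0, 0, 2], "turn": 0},
  {"claw": 15, "delta_pos": [0, 0, 1], "turn": 0},
  {"claw": 15, "delta_pos": [0, 0, 1], "turn": 0},
  {"claw": 15, "delta_pos": [0, 0, 0], "turn": 0},
  {"claw": 15, "delta_pos": [0, 0, 0], "turn": 0},
])

```text
clock: 37.6
eef_pos: [507.0, -87.9, 78.7]
tcp_rot: [3.141, -0.0, 1.325]
contact_force: [-1.3, 0.9, 7.8]
opening: 0.293
grasp_force: 50.9
```

```bash
python3 -c "
from h import *
st()"
```

```text
t 37.6 tcp [507.  -87.9  78.7] rot [ 3.1411 -0.      1.3248] open 25.0 F [-1.3  0.9  7.8]
```

Pin 1 is home: TCP 78.7 with contact. Releasing it and fetching the second pin.

step_arm([
  {"claw": 26, "delta_pos": [0, 0, -0.5], "turn": 0},
  {"claw": 50, "delta_pos": [0, 0, 0], "turn": 0},
  {"claw": 50, "delta_pos": [0, 0, 0], "turn": 0},
  {"claw": 50, "delta_pos": [0, 0, 0], "turn": 0},
  {"claw": 50, "delta_pos": [0, 0, -20], "turn": 0},
  {"claw": 50, "delta_pos": [0, 0, -35], "turn": 0},
  {"claw": 50, "delta_pos": [0, 0, -40], "turn": 0},
  {"claw": 50, "delta_pos": [0, 0, -35], "turn": 0},
])

```text
clock: 38.27
eef_pos: [506.6, -87.8, 210.2]
tcp_rot: [-3.141, 0.0, 1.325]
contact_force: [1.1, 0.3, 0.3]
opening: 0.584
grasp_force: 0.0
```

step_arm([
  {"claw": 50, "delta_pos": [0, 0, -16], "turn": -0.088},
  {"claw": 50, "delta_pos": [0, 0, 0], "turn": -0.088},
  {"claw": 50, "delta_pos": [0, 0, 0], "turn": -0.087},
  {"claw": 50, "delta_pos": [0, 0, 0], "turn": 0},
])

```text
clock: 38.6
eef_pos: [506.9, -87.9, 225.0]
tcp_rot: [3.141, 0.0, 1.592]
contact_force: [-0.1, 0.8, 0.2]
opening: 0.589
grasp_force: 0.0
```

step_arm([
  {"claw": 50, "delta_pos": [-37.7, 8.3, 0], "turn": 0},
  {"claw": 50, "delta_pos": [-37.7, 8.3, 0], "turn": 0},
  {"claw": 50, "delta_pos": [-37.7, 8.3, 0], "turn": 0},
  {"claw": 50, "delta_pos": [-37.7, 8.3, 0], "turn": 0},
  {"claw": 50, "delta_pos": [-37.7, 8.3, 0], "turn": 0},
  {"claw": 50, "delta_pos": [-37.7, 8.3, 0], "turn": 0},
  {"claw": 50, "delta_pos": [-37.7, 8.3, 0], "turn": 0},
  {"claw": 50, "delta_pos": [-37.7, 8.3, 0], "turn": 0},
])

```text
clock: 39.27
eef_pos: [578.2, -390.1, 223.8]
tcp_rot: [-3.141, -0.001, 1.584]
contact_force: [1.4, 0.0, 1.0]
opening: 0.586
grasp_force: 0.0
```

step_arm([
  {"claw": 50, "delta_pos": [0, 0, 0], "turn": 0},
  {"claw": 50, "delta_pos": [0, 0, 0], "turn": 0},
  {"claw": 50, "delta_pos": [0, 0, 0], "turn": 0},
  {"claw": 50, "delta_pos": [0, 0, 0], "turn": 0},
])

```text
clock: 39.6
eef_pos: [578.0, -387.2, 224.1]
tcp_rot: [-3.141, -0.001, 1.587]
contact_force: [-0.4, 0.3, -0.4]
opening: 0.586
grasp_force: 0.0
```

```bash
python3 - <<'E'
from h import *
st(); f=grab_frame("wrist"); head(f,(578.4,-388.6))
E
```

```text
t 39.6 tcp [ 578.  -387.2  224.1] rot [-3.1406e+00 -1.0000e-03  1.5872e+00] open 50.0 F [-0.4  0.3 -0.4]
head ctr [ 578.5 -388.8] size [24.5 24.8] ang 0.2 px (306, 213, 33, 32)
```

step_arm([
  {"claw": 50, "delta_pos": [-0.5, 0.5, 35], "turn": 0.012},
  {"claw": 50, "delta_pos": [0, 0, 38], "turn": 0},
  {"claw": 50, "delta_pos": [0, 0, 35], "turn": 0},
  {"claw": 50, "delta_pos": [0, 0, 28], "turn": 0},
  {"claw": 50, "delta_pos": [0, 0, 15], "turn": 0},
  {"claw": 50, "delta_pos": [0, 0, 7], "turn": 0},
  {"claw": 50, "delta_pos": [0, 0, 0], "turn": 0},
  {"claw": 50, "delta_pos": [0, 0, 0], "turn": 0},
])

```text
clock: 40.32
eef_pos: [579.8, -389.0, 68.0]
tcp_rot: [3.14, 0.001, 1.576]
contact_force: [0.9, -0.6, 0.5]
opening: 0.584
grasp_force: 0.0
```

step_arm([
  {"claw": 15, "delta_pos": [0, 0, 0], "turn": 0},
  {"claw": 15, "delta_pos": [0, 0, 0], "turn": 0},
  {"claw": 15, "delta_pos": [0, 0, 0], "turn": 0},
  {"claw": 15, "delta_pos": [0, 0, 0], "turn": 0},
  {"claw": 15, "delta_pos": [0, 0, 0], "turn": 0},
  {"claw": 15, "delta_pos": [0, 0, 0], "turn": 0},
], force=50)

```text
clock: 40.82
eef_pos: [580.1, -389.6, 68.8]
tcp_rot: [3.139, 0.002, 1.576]
contact_force: [0.2, 1.2, 7.9]
opening: 0.293
grasp_force: 50.1
```

```bash
python3 -c "
from h import *
st()"
```

```text
t 40.82 tcp [ 580.1 -389.6   68.8] rot [3.1387e+00 1.9000e-03 1.5757e+00] open 25.0 F [0.2 1.2 7.9]
```

step_arm([
  {"claw": 15, "delta_pos": [0, 0, -10], "turn": 0},
  {"claw": 15, "delta_pos": [0, 0, -25], "turn": 0},
  {"claw": 15, "delta_pos": [0, 0, -35], "turn": 0},
  {"claw": 15, "delta_pos": [0, 0, -32], "turn": 0},
  {"claw": 15, "delta_pos": [0, 0, -12], "turn": 0},
  {"claw": 15, "delta_pos": [0, 0, 0], "turn": 0},
])

```text
clock: 41.32
eef_pos: [580.7, -390.1, 185.5]
tcp_rot: [3.136, 0.004, 1.576]
contact_force: [0.3, -0.4, -0.9]
opening: 0.297
grasp_force: 51.1
```

step_arm([
  {"claw": 15, "delta_pos": [36.3, -15.7, 0], "turn": 0},
  {"claw": 15, "delta_pos": [36.3, -15.7, 0], "turn": 0},
  {"claw": 15, "delta_pos": [36.3, -15.7, 0], "turn": 0},
  {"claw": 15, "delta_pos": [36.3, -15.7, 0], "turn": 0},
  {"claw": 15, "delta_pos": [36.3, -15.7, 0], "turn": 0},
  {"claw": 15, "delta_pos": [36.3, -15.7, 0], "turn": 0},
  {"claw": 15, "delta_pos": [36.3, -15.7, 0], "turn": 0},
])

```text
clock: 41.9
eef_pos: [465.6, -133.5, 179.3]
tcp_rot: [-3.14, -0.001, 1.575]
contact_force: [-0.0, -0.1, -0.5]
opening: 0.293
grasp_force: 51.0
```

step_arm([
  {"claw": 15, "delta_pos": [36.3, -15.7, 0], "turn": 0},
  {"claw": 15, "delta_pos": [36.3, -15.7, 0], "turn": 0},
  {"claw": 15, "delta_pos": [36.3, -15.7, 0], "turn": 0},
  {"claw": 15, "delta_pos": [36.3, -15.7, 0], "turn": 0},
  {"claw": 15, "delta_pos": [36.3, -15.7, 0], "turn": 0},
  {"claw": 15, "delta_pos": [36.3, -15.7, 0], "turn": 0},
  {"claw": 15, "delta_pos": [0, 0, 0], "turn": 0},
])

```text
clock: 42.48
eef_pos: [368.4, 86.5, 179.4]
tcp_rot: [-3.138, -0.001, 1.58]
contact_force: [-0.3, -1.0, -0.5]
opening: 0.294
grasp_force: 51.1
```

step_arm([
  {"claw": 15, "delta_pos": [0, 0, 0], "turn": 0},
  {"claw": 15, "delta_pos": [0, 0, 0], "turn": 0},
  {"claw": 15, "delta_pos": [0, 0, 0], "turn": 0},
  {"claw": 15, "delta_pos": [0, 0, 0], "turn": 0},
])

```text
clock: 42.82
eef_pos: [372.8, 81.0, 180.3]
tcp_rot: [-3.141, 0.0, 1.574]
contact_force: [0.2, 0.3, -0.7]
opening: 0.299
grasp_force: 51.1
```

```bash
python3 - <<'E'
from h import *
st(); f=grab_frame("wrist"); s=sense(); p=s["eef_pos"]; z=p[2]-18.8+38; yw=s["tcp_rot"][2]
g=cv2.cvtColor(f["img"],cv2.COLOR_RGB2HSV).astype(int)
X=np.array([np.cos(yw),np.sin(yw)]);Y=np.array([np.sin(yw),-np.cos(yw)])
for u in (300,320,335,345):
    V=g[295:390,u,2]; S=g[295:390,u,1]
    a=295+np.argmax(np.diff(V[:30])); b=340+np.argmax(np.diff(S[45:]))
    print(u,a,b,[np.round((ray(f,u,r+.5,z)[:2]-p[:2])@X,1) for r in (a,b)])
holes(f,[(374.1,81.4)],61,16)
E
```

```text
t 42.82 tcp [372.8  81.  180.3] rot [-3.1412e+00  3.0000e-04  1.5736e+00] open 25.5 F [ 0.2  0.3 -0.7]
300 308 370 [np.float64(14.5), np.float64(-11.4)]
320 309 344 [np.float64(14.1), np.float64(-0.2)]
335 311 352 [np.float64(13.3), np.float64(-3.6)]
345 310 344 [np.float64(13.7), np.float64(-0.2)]
hole (374.1, 81.4) -> [373.9  81.6] px box (np.int64(312), np.int64(222), 22, 20)
```

step_arm([
  {"claw": 15, "delta_pos": [-0.8, 1.1, 15], "turn": 0},
  {"claw": 15, "delta_pos": [0, 0, 20], "turn": 0},
  {"claw": 15, "delta_pos": [0, 0, 15], "turn": 0},
  {"claw": 15, "delta_pos": [0, 0, 0], "turn": 0},
  {"claw": 15, "delta_pos": [0, 0, 0], "turn": 0},
  {"claw": 15, "delta_pos": [0, 0, 0], "turn": 0},
])

```text
clock: 43.37
eef_pos: [374.1, 80.9, 131.1]
tcp_rot: [3.141, -0.0, 1.575]
contact_force: [0.4, -0.1, -1.4]
opening: 0.294
grasp_force: 51.0
```

```bash
python3 -c "
from h import *
st()"
```

```text
t 43.37 tcp [374.1  80.9 131.1] rot [ 3.1413 -0.      1.5747] open 25.1 F [ 0.4 -0.1 -1.4]
```

Pin is at (374.1, 82.2) against a target of (373.9, 81.5). Inserting.

step_arm([
  {"claw": 15, "delta_pos": [-0.6, 0, 8], "turn": 0},
  {"claw": 15, "delta_pos": [0, 0, 10], "turn": 0},
  {"claw": 15, "delta_pos": [0, 0, 10], "turn": 0},
  {"claw": 15, "delta_pos": [0, 0, 8], "turn": 0},
  {"claw": 15, "delta_pos": [0, 0, 6], "turn": 0},
  {"claw": 15, "delta_pos": [0, 0, 4], "turn": 0},
  {"claw": 15, "delta_pos": [0, 0, 0], "turn": 0},
  {"claw": 15, "delta_pos": [0, 0, 0], "turn": 0},
])

```text
clock: 44.03
eef_pos: [373.6, 80.7, 84.5]
tcp_rot: [-3.141, 0.0, 1.576]
contact_force: [-0.5, 0.4, -0.7]
opening: 0.295
grasp_force: 51.1
```

```bash
python3 -c "
from h import *
st()"
```

```text
t 44.03 tcp [373.6  80.7  84.5] rot [-3.1415  0.      1.5759] open 25.2 F [-0.5  0.4 -0.7]
```

step_arm([
  {"claw": 15, "delta_pos": [0, 0, 2], "turn": 0},
  {"claw": 15, "delta_pos": [0, 0, 2], "turn": 0},
  {"claw": 15, "delta_pos": [0, 0, 1], "turn": 0},
  {"claw": 15, "delta_pos": [0, 0, 1], "turn": 0},
  {"claw": 15, "delta_pos": [0, 0, 0], "turn": 0},
  {"claw": 15, "delta_pos": [0, 0, 0], "turn": 0},
])

```text
clock: 44.53
eef_pos: [373.7, 80.8, 79.6]
tcp_rot: [3.141, -0.0, 1.576]
contact_force: [-5.8, -1.6, 24.5]
opening: 0.295
grasp_force: 54.5
```

```bash
python3 -c "
from h import *
st()"
```

```text
t 44.53 tcp [373.7  80.8  79.6] rot [ 3.1413e+00 -1.0000e-04  1.5758e+00] open 25.2 F [-5.8 -1.6 24.5]
```

The second pin bottomed at 79.6 against an expected 79.8. Releasing, lifting and checking.

step_arm([
  {"claw": 25, "delta_pos": [0, 0, -1], "turn": 0},
  {"claw": 50, "delta_pos": [0, 0, 0], "turn": 0},
  {"claw": 50, "delta_pos": [0, 0, 0], "turn": 0},
  {"claw": 50, "delta_pos": [0, 0, 0], "turn": 0},
  {"claw": 50, "delta_pos": [0, 0, -20], "turn": 0},
  {"claw": 50, "delta_pos": [0, 0, -35], "turn": 0},
  {"claw": 50, "delta_pos": [0, 0, -40], "turn": 0},
  {"claw": 50, "delta_pos": [0, 0, -40], "turn": 0},
])

```text
clock: 45.2
eef_pos: [372.6, 80.5, 215.6]
tcp_rot: [-3.14, 0.0, 1.576]
contact_force: [1.5, -0.3, 0.1]
opening: 0.587
grasp_force: 0.0
```

step_arm([
  {"claw": 50, "delta_pos": [0, 35, -40], "turn": 0},
  {"claw": 50, "delta_pos": [0, 35, -40], "turn": 0},
  {"claw": 50, "delta_pos": [0, 0, 0], "turn": 0},
  {"claw": 50, "delta_pos": [0, 0, 0], "turn": 0},
  {"claw": 50, "delta_pos": [0, 0, 0], "turn": 0},
])

```text
clock: 45.62
eef_pos: [427.5, 80.8, 276.3]
tcp_rot: [-3.14, 0.0, 1.576]
contact_force: [-0.4, -1.1, -0.8]
opening: 0.587
grasp_force: 0.0
```

```bash
python3 - <<'E'
from h import *
st(); f=grab_frame("wrist")
for X in [(374,81.5),(506.9,-86.3)]:
    try: head(f,X,99)
    except Exception as e: print(X,proj(f,(*X,99)),e)
t=grab_frame("top"); 
for X in [(375,79),(508,-88)]:
    try: head(t,X,99)
    except Exception as e: print(X,proj(t,(*X,99)),e)
# same-height consistency in top view for tray pieces
g=cv2.cvtColor(t["img"],cv2.COLOR_RGB2HSV)
for X in [(405,368,39),(428,288,39)]: u,v=proj(t,X).astype(int); print(X,g[v,u])
E
```

```text
t 45.62 tcp [427.5  80.8 276.3] rot [-3.1398e+00  2.0000e-04  1.5756e+00] open 50.2 F [-0.4 -1.1 -0.8]
head ctr [436.2  13.5] size [149.6 182.4] ang 0.9 px (244, 185, 175, 184)
(506.9, -86.3) [399.62930221 375.0028983 ] attempt to get argmax of an empty sequence
(375, 79) [258.24816894 317.52784907] attempt to get argmax of an empty sequence
head ctr [500.9 -90.4] size [4.7 2.3] ang 6.1 px (337, 271, 2, 3)
(405, 368, 39) [ 16 103 143]
(428, 288, 39) [ 23  22 151]
```

```bash
python3 - <<'E'
from h import *
for n in ("wrist","side"):
    f=grab_frame(n); g=cv2.cvtColor(f["img"],cv2.COLOR_RGB2HSV).astype(int)
    for X in [(374,81.5,99),(506.9,-86.3,99)]:
        u,v=proj(f,X).astype(int); print(n,X,(u,v))
        if 30<v<450:
            for r in range(v-24,v+31,6): print(r,[f"{g[r,c,0]}/{g[r,c,1]}/{g[r,c,2]}" for c in range(u-24,u+25,6)])
E
```

```text
wrist (374, 81.5, 99) (np.int64(260), np.int64(212))
188 ['18/138/151', '18/138/159', '18/138/152', '21/81/224', '21/81/220', '21/90/196', '21/91/176', '20/92/174', '20/88/183']
194 ['17/138/150', '18/138/161', '17/133/152', '17/123/106', '18/118/110', '18/118/110', '17/115/106', '18/115/113', '21/90/184']
200 ['18/133/151', '18/133/161', '19/108/191', '19/107/193', '19/105/200', '18/105/199', '18/111/174', '19/108/111', '21/91/183']
206 ['18/141/148', '18/135/161', '19/104/211', '19/105/204', '19/107/198', '20/103/212', '19/105/196', '17/112/100', '20/89/184']
212 ['17/135/149', '19/135/160', '19/100/219', '19/101/215', '19/101/205', '19/107/201', '19/106/193', '18/125/98', '21/91/183']
218 ['17/137/147', '18/138/161', '19/99/219', '19/99/220', '19/103/216', '19/104/209', '19/107/193', '21/86/210', '21/79/232']
224 ['18/137/147', '18/139/160', '19/105/199', '19/102/213', '19/100/214', '19/104/213', '19/105/202', '21/78/226', '21/77/232']
230 ['18/137/147', '18/133/161', '18/138/157', '23/72/229', '21/78/230', '21/78/233', '21/79/233', '21/80/227', '21/77/232']
236 ['17/139/147', '18
[... 3434 characters left out ...]
179', '16/112/148', '16/117/116', '15/132/91', '16/133/88', '16/135/123']
245 ['11/138/59', '18/95/118', '19/98/151', '18/99/162', '16/114/132', '15/114/78', '16/133/94', '15/133/94', '16/134/126']
251 ['18/96/188', '18/131/168', '18/100/166', '18/98/166', '16/114/130', '16/115/84', '16/133/94', '16/133/96', '16/133/130']
257 ['18/96/186', '19/97/181', '18/95/166', '18/97/163', '18/98/154', '19/98/138', '16/132/89', '16/134/95', '16/134/114']
263 ['17/105/126', '17/111/119', '16/116/114', '17/105/107', '13/152/111', '13/155/102', '16/133/92', '16/135/89', '16/133/90']
269 ['16/121/114', '14/126/105', '14/134/97', '14/143/91', '13/151/103', '12/153/102', '16/133/96', '15/133/90', '15/136/88']
```

The numeric check shows both heads where seated pins should be. In the wrist view lock0's head is centred near (263,212), against (260,212) expected, and in the side view the head tops start at rows ~210 and ~239. Nothing touches the robot, so I'm handing in.

```bash
python3 -c "
from rig import *
print(sign_off())"
```

```text
the job is handed in; nothing more can be done
None
```

I handed the job in at about 46 s of the 210 s, and sign-off gave no verdict: both drilled pieces went into the tray, three blanks lie flat in the bays, the plate is flush over both locating pins, and both lock pins are pushed home.

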